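# Refit the glue tap's tapered plug and wedge it shut

### The arm

A 6-joint arm with a two-finger parallel gripper is mounted at the origin on a cart in front of the work surface, level with it; the furniture and walls round the work are solid. World frame = base frame: x ahead of the robot, y to its left, z up, the work surface at z = 0. Lengths are in m, angles in degrees, forces in N, time in s.
With the tool pointing down it reaches from about 0.35 to 0.875 m from the base axis. Payload 4.2 kg.
Tool frame: the origin (TCP) lies on the centre line of the jaws, within the pads' length; the fingertips stand 19 mm ahead of it and the grasp point (between the pads) is the TCP; x points along the fingers, y is the direction in which the jaws open and shut, and the axes are right-handed (so a half turn about x gives the same grasp; the last joint's range is limited). The gripper opens to 87 mm and grips with 3 to 60 N. Pads are 19 mm wide; open, the fingers measure 117 mm over their backs; the gripper's body (75 mm by 190 mm) begins 51 mm behind the grasp point.
Start: joints at [80.821, 22.042, 0.453, 0, -68.411, -14.817], TCP at [0.254, 0.571, 0.242] pointing down, gripper open.
Joint ranges: [-179.83, 179.83], [-69.29, 118.12], [-61.27, 80.66], [-181.25, 117.63], [-171.15, -9.14], [-177.46, 177.46]. Speed limits (degrees/s): [159.86, 159.86, 180, 180, 180, 180].

### API

Orientations are given as a 3x3 rotation matrix whose columns are the frame's x, y, z axes.
In Python, from station import r, viewer, job, spotter gives the robot as it stands.
- The arm moves only by the tool play_rows, never from a script. Its argument "commands" is a list of rows, each an object of numbers: "fingers": the gripper command: -1 is fully open, 1 is shut, values between are in proportion; "tx", "ty", "tz": the shift along the tool's x, y, z normalised to -1 to 1, where 1 is 750 mm; "ax", "ay", "az": the turn, a rotation vector about the tool's x, y, z normalised to -1 to 1, where 1 is pi rad. In form: [{"fingers": .., "tx": .., "ty": .., "tz": .., "ax": .., "ay": .., "az": ..}, ...]. A call has 1 to 5 rows; each row is the pose to reach, as a shift and turn from the pose commanded when the call began, along the tool's axes at that moment, turning the shorter way round; what a row does not reach only later rows make up. A row lasts 1/12 s, in which the tool goes at most 41.7 mm and 7.16 degrees, less where a joint would pass 70% of its speed; a pose out of reach is approached as far as the arm can. A call with a number of a shift or a turn outside -1 to 1 is refused whole. A call with a gripper value outside its range is refused whole. The fingers move at their own pace and stop on an object; the grip force is fixed at half the most. Time passes only in rows, so rows that repeat a pose let the fingers close. It gives the time, the measured TCP pose, the force and the opening at its end, in the units of the state.
- r.sense(): the state, without advancing time (a new reading comes with each control period).
- viewer.capture(name): name is "scene" or "top"; returns a dict with "image" (420x560x3 uint8, red, green, blue), "fx", "fy", "cx", "cy" (pixels), "R" (3x3) and "t" (3): a world point X has camera coordinates R X + t. Camera axes: x right, y down, z forward; pixel columns grow to the right and rows downward; lengths in m; the calibration is good to about 2 mm. A picture is of the moment at which its call begins. There is no depth.
- job.finish_job(): hands the job in, once; it reports no verdict.
Trained networks look in a picture, given as the dict that the camera call returned (one of the last four; its "shot" number tells which), for a name from the list of things; names that differ only in an ending like _2 or _b are one class to them, and where a whole thing is asked for, a point or a joint stands for the part that bears it (a point fixed in the world has none). Each returns a list of dicts, best first, with "score" (0 to 1); they miss things now and then, are a little off and sometimes report something else, mostly with a low value. They report only what shows in the picture. A call takes as long as a camera call. They do not tell look-alikes from the thing itself.
- spotter.find_in(name, picture): "uv" ([column, row] in pixels, amid what is visible of it).
- spotter.silhouettes(name, picture): "region" (420x560 bool, what is visible of it) and "uv" ([column, row] in pixels, amid what is visible of it).
The state is a dict: "time_s": time; "joints": joint angles; "joint_velocities": joint speeds; "effort": joint torques, N m; "tcp_pos": TCP position; "ee_rot": TCP orientation; "wrist_force": force on the tool from outside, world axes, zero at the start; "moment": the same for the moment, N m; "gripper_width": opening from 0.0 (shut) to 1.0 (fully open).
Only numpy, scipy, OpenCV 4.12 (cv2) and the standard library are available. Lean on these libraries where they do the work, as an engineer would, in place of code of your own. Each camera call takes 0.05 s, during which the arm holds its last target. There are 200 camera calls.

### The job

The glue dispenser's tap has been washed: take the larger of the two brass plugs out of the wooden rack and set it in the tap with its thumb bar in line with the pipe. Then press it down while turning it a quarter turn, either way, until the bar lies square across the pipe and the raised ring has sunk level with the tap's rim, so that the taper holds by itself when you let go. Turn as you press and do not force it: a straight push of more than 22 N damages the tap; leave the smaller plug, the glue pot and the other things where they are.

Things in the scene. Friction and masses are not known exactly. Their poses are not given: they have to be found in the camera images.
- plug_bar (a point): centre of the flat thumb bar of the larger brass plug; x along the bar, z up along the plug's axis. The bar is 48 long, 12 thick and 24 mm high, on a neck 15 mm across. The plug stands upright and loose in one of the rack's holes (27 mm wide and deep), turned any way; the bar's centre is then 53 mm above the rack's top
- plug: the larger plug, 92 mm tall, 0.15 kg; origin at the middle of its foot, axes as plug_bar. From the foot up: a stem 12 mm across and 10 mm tall, a taper of 6.3 deg half-angle from 19 mm across to 28 mm across at 52 mm, the neck, and the bar with its centre 80 mm above the foot
- plug_ring (a point): point on the larger plug's axis at the thin raised ring near the top of its taper, 50 mm above the foot and 30 mm below the bar's centre; axes as plug_bar
- tap_mouth (a point): centre of the rim of the tap's upright tapered bore, 100 mm above the table; x along the pipe from the tap to the metal tank, y across it. The tap is a brass cylinder 47 mm across at the rim, its bore 27 mm across there and open below. Set in loosely, the larger plug's ring stands about 3 mm above the rim
- dispenser: the glue dispenser, fixed; origin on the table under the bore, axes as tap_mouth; tank front 98 mm from the bore, lid knob 159 mm high. Plug and bore wedge elastically: unturned, it takes well over 22 N to push the ring level; held at 16 to 19 N while turning, it sinks there, against about 0.5 N m. It sinks as it turns, so follow it down; it then stays when let go
- spare_plug_bar (a point): centre of the thumb bar of the smaller plug (same height, taper only 20 mm across at the top, bar 35 mm long), in the rack's other hole, 100 mm away; not to be used or moved
- spare_plug: the smaller plug, origin at the middle of its foot
- rack: wooden rack block 50 x 160 x 36 mm, fixed, two holes at 50 mm either side of its middle along its y; origin under its centre
- glue_pot: open white glue pot, 65 mm across and 44 mm high, under the spout, 62 mm from the bore's axis, loose; origin under its centre
- thread_spool: spool of red thread, 40 mm across and 48 mm high, loose; origin under its centre
- tape_tin: flat round closed green tin, 64 mm across and 24 mm high, loose; origin under its centre
- tap (a joint): how far the tap is pushed down on the rubber cushion that carries it, m: 0 at rest; it springs back when let go. More than 2.35 mm damages it, which a push of a little over 22 N does
Mind the look-alikes: they are no part of the job. What is shaped like the plug but blue is not meant.

How it is judged (in metres and radians):
On the way:
1. the larger plug stands in the tap's bore with its bar in line with the pipe (horizontal distance between plug_ring and tap_mouth below 0.004 m and z of plug_ring in the frame of tap_mouth below 0.007 m and angle between the x axis of plug_bar and the x axis of tap_mouth, either way round below 0.35 rad), for 0.1 s.
At the end, for the whole second after the job is handed in: the larger plug stands upright in the tap (within 4 deg, ring within 3 mm of the bore's axis), its ring level with the rim or below it (at most 0.7 mm above), its bar within 12 deg of square across the pipe, let go and at rest (horizontal distance between plug_ring and tap_mouth below 0.003 m and z of plug_ring in the frame of tap_mouth below 0.0007 m and angle between plug_bar's own z axis and vertical below 0.07 rad and angle between the x axis of plug_bar and the y axis of tap_mouth, either way round below 0.21 rad and linear speed of plug below 0.01 m/s); the robot touches nothing.
It fails at once if the tap is pushed down onto its rubber cushion by more than 2.35 mm (a push of more than 22 N) (value of joint tap above 0.00235 m).
It fails at once if the glue pot is moved by more than 15 mm (distance of glue_pot from where it was at the start of the episode above 0.015 m).
It fails at once if the smaller plug is taken or moved by more than 15 mm (distance of spare_plug from where it was at the start of the episode above 0.015 m).
It fails at once if the thread spool or the tape tin is moved by more than 15 mm (distance of any of thread_spool, tape_tin from where it was at the start of the episode above 0.015 m).
It also fails if it takes over 67 s, if anything falls off the work surface, if the arm or the gripper's body presses on something with over 40 N, if the wrist force passes 120 N, or if a joint passes its speed limit or range.

## Working session

There is one attempt and no reset: what is moved stays moved. The work goes in short steps, Python scripts to look and compute and a tool call to move; the robot and the scene stay as the last step left them, time stands still between calls to the robot, and variables do not carry over. Pictures are saved under pics/ and viewed, about 8 in all and at most 12, crops included, and the job is handed in when it is done.

Besides the shell and the picture viewer there is one more tool, called by a JSON object that holds its "op" and its "data". play_rows: Moves the arm, as the interface text tells. Its arguments: {"type":"object","properties":{"commands":{"type":"array"}},"required":["commands"]}

```bash
mkdir -p pics; ls; cat > h.py <<'E'
import numpy as np, cv2
from station import r, viewer, job, spotter
def ray(c,uv,z):
    d=np.array([(uv[0]-c['cx'])/c['fx'],(uv[1]-c['cy'])/c['fy'],1.]); d=c['R'].T@d; o=-c['R'].T@c['t']
    return o+d*(z-o[2])/d[2]
def proj(c,X):
    p=c['R']@np.array(X)+c['t']; return np.array([c['fx']*p[0]/p[2]+c['cx'],c['fy']*p[1]/p[2]+c['cy']])
def save(n,im): cv2.imwrite('pics/'+n+'.png',cv2.cvtColor(np.ascontiguousarray(im),cv2.COLOR_RGB2BGR))
E
python3 - <<'E'
from h import *
cs={n:viewer.capture(n) for n in('scene','top')}
for n,c in cs.items():
    save(n+'0',c['image']); print(n,c['fx'],c['cx'],c['cy'],(-c['R'].T@c['t']).round(3),c['R'].round(2).tolist())
    for k,z in dict(plug_bar=.089,spare_plug_bar=.089,plug=.089,tap_mouth=.1,dispenser=.1,rack=.036,glue_pot=.044,thread_spool=.048,tape_tin=.024).items():
        try:
            for d in spotter.find_in(k,c)[:3]: print(n,k,round(d['score'],2),np.round(d['uv']),ray(c,d['uv'],z).round(3))
        except Exception as e: print(k,e)
s=r.sense(); print(s['tcp_pos'],s['ee_rot'],s['wrist_force'],s['time_s'])
E
```

```text
pics
scene 541.2542691257901 277.444491386314 209.29523224085165 [-0.181 -0.866  0.595] [[0.76, -0.65, 0.01], [-0.26, -0.32, -0.91], [0.59, 0.69, -0.41]]
scene plug_bar 0.98 [280. 271.] [ 0.376 -0.228  0.089]
scene plug_bar 0.89 [299. 290.] [ 0.358 -0.297  0.089]
scene plug_bar 0.78 [306. 251.] [ 0.463 -0.204  0.089]
scene spare_plug_bar 0.59 [345. 262.] [ 0.491 -0.281  0.089]
scene spare_plug_bar 0.49 [200. 218.] [0.388 0.053 0.089]
scene plug 0.96 [304. 294.] [ 0.357 -0.311  0.089]
scene plug 0.71 [341. 236.] [ 0.559 -0.204  0.089]
scene plug 0.7 [305. 254.] [ 0.453 -0.211  0.089]
scene tap_mouth 0.65 [199. 219.] [0.369 0.028 0.1  ]
scene dispenser 0.73 [266. 194.] [0.564 0.043 0.1  ]
scene rack 0.88 [331. 284.] [ 0.477 -0.26   0.036]
scene rack 0.62 [227. 192.] [0.594 0.242 0.036]
scene glue_pot 0.81 [201. 219.] [0.437 0.129 0.044]
scene thread_spool 0.82 [142. 207.] [0.358 0.272 0.048]
scene tape_tin 0.9 [367. 237.] [ 0.698 -0.161  0.024]
top 506.61582661111623 283.1574697795181 211.47494107052637 [0.408 0.02  1.277] [[0.02, -1.0, 0.0], [-0.99, -0.02, -0.11], [0.11, -0.0, -0.99]]
[... 208 characters left out ...]
61  0.089]
top plug 0.59 [360. 231.] [ 0.495 -0.163  0.089]
top plug 0.54 [366. 268.] [ 0.408 -0.177  0.089]
top plug 0.54 [362. 191.] [ 0.589 -0.168  0.089]
top tap_mouth 0.77 [218. 211.] [0.533 0.17  0.1  ]
top tap_mouth 0.67 [360. 233.] [ 0.49  -0.161  0.1  ]
top dispenser 0.85 [227. 167.] [0.639 0.152 0.1  ]
top dispenser 0.4 [405. 232.] [ 0.493 -0.266  0.1  ]
top glue_pot 0.92 [225. 242.] [0.463 0.159 0.044]
top tape_tin 0.77 [346. 147.] [ 0.712 -0.137  0.024]
[0.25412993 0.57097169 0.2415434 ] [[ 1.91603587e-05 -4.06638758e-01 -9.13589032e-01]
 [-4.74002719e-05 -9.13589032e-01  4.06638757e-01]
 [-9.99999999e-01  3.55130241e-05 -3.67794812e-05]] [ 0.78435097 -0.20903533 -0.08173601] 1.0
```

View pics/scene0.png

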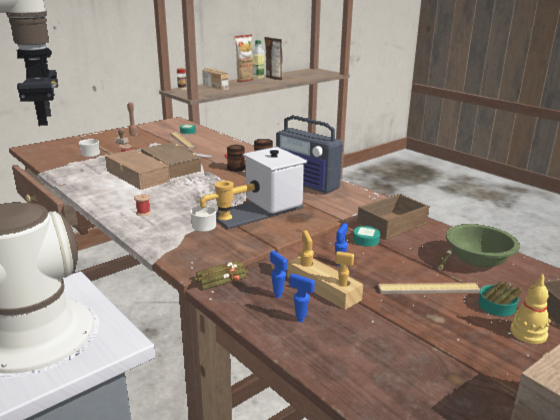

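View pics/top0.png

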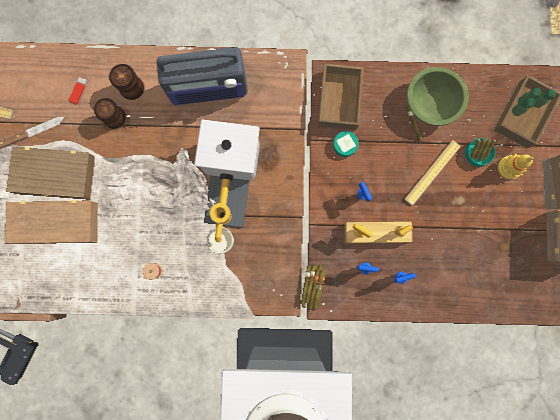

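Scene view: the rack holds two brass plugs at (306,248) and (345,265); three blue look-alikes stand at (279,271), (302,295) and (341,238). The tap is at (225,195) in the scene view and (220,212) in the top view. Next is an enlarged crop to tell the larger plug from the smaller.

```bash
python3 - <<'E'
from h import *
c=viewer.capture('scene');d=viewer.capture('top')
A=cv2.resize(c['image'][225:310,280:380],(400,340),interpolation=cv2.INTER_CUBIC)
B=cv2.resize(d['image'][205:255,335:425][:,:],(396,220),interpolation=cv2.INTER_CUBIC)
T=cv2.resize(d['image'][160:260,190:260],(266,380),interpolation=cv2.INTER_CUBIC)
S=cv2.resize(c['image'][165:235,180:280],(400,280),interpolation=cv2.INTER_CUBIC)
im=np.zeros((600,800,3),np.uint8); im[:340,:400]=A; im[340+20:580,:396]=B; im[:380,400:666]=T; 
im[380:600,400:714]=cv2.resize(S,(314,220)); save('crop1',im)
# brass segmentation in top
for n,p,(r0,r1,c0,c1) in (('top',d,(205,255,335,425)),('scene',c,(225,310,280,380))):
    h=cv2.cvtColor(p['image'],cv2.COLOR_RGB2HSV)[r0:r1,c0:c1]
    m=((h[...,1]>185)&(h[...,0]>15)&(h[...,0]<30)&(h[...,2]>110)).astype(np.uint8)
    k,l,st,ce=cv2.connectedComponentsWithStats(m)
    for i in range(1,k):
        if st[i,4]>15:
            pts=np.argwhere(l==i)[:,::-1].astype(np.float32)+[c0,r0]
            print(n,st[i],(ce[i]+[c0,r0]).round(1),cv2.minAreaRect(pts.astype(np.float32)))
E
```

```text
(no output)
```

View pics/crop1.png

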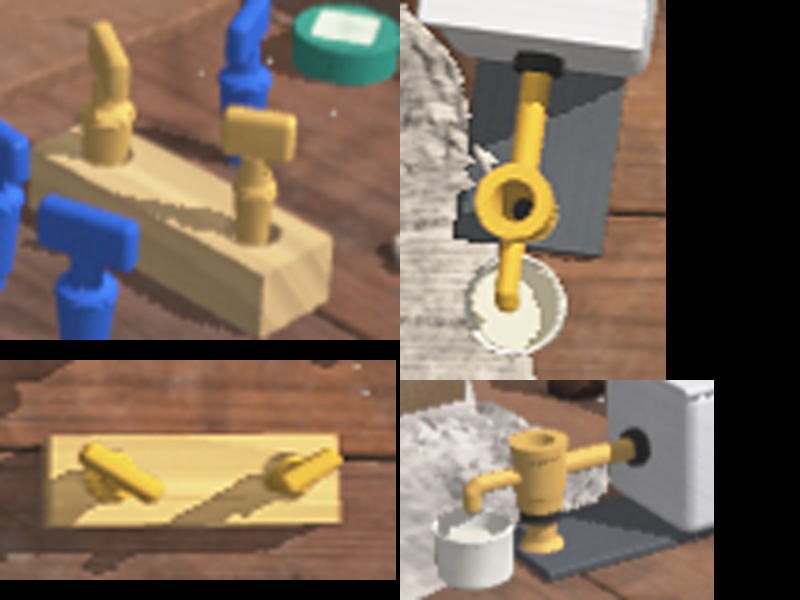

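The larger plug is the left one in the top view, at (362,231), which is (306,248) in the scene view. Its wide taper nearly fills its hole and its bar is about 49 mm long; the right one at (404,230) is slimmer with a shorter bar. The blue plugs are excluded. I'll fit its pose and the tap's rim in both views.

```bash
cat >> h.py <<'E'
def circ(d,z,n=24):
    a=np.linspace(0,2*np.pi,n,endpoint=False); return np.c_[d/2*np.cos(a),d/2*np.sin(a),np.full(n,z)]
BOX=np.array([[x,y,z] for x in(-.024,.024) for y in(-.006,.006) for z in(.068,.092)])
PARTS=[BOX,np.r_[circ(.015,.052),circ(.015,.068)],np.r_[circ(.0235,.030),circ(.028,.052)]]
SS=4
def mask(c,parts,x,y,z,th,S=SS):
    m=np.zeros((420*S,560*S),np.uint8); R=np.array([[np.cos(th),-np.sin(th),0],[np.sin(th),np.cos(th),0],[0,0,1]])
    for P in parts:
        W=P@R.T+[x,y,z]; q=W@c['R'].T+c['t']
        uv=np.c_[c['fx']*q[:,0]/q[:,2]+c['cx'],c['fy']*q[:,1]/q[:,2]+c['cy']]
        uv=(uv+.5)*S
        cv2.fillConvexPoly(m,cv2.convexHull(np.round(uv).astype(np.int32)),1)
    return cv2.resize(m.astype(np.float32),(560,420),interpolation=cv2.INTER_AREA)
def best(name,c,near,tol=15):
    L=[d for d in spotter.silhouettes(name,c) if np.hypot(*(np.array(d['uv'])-near))<tol]
    return L[0] if L else None
E
python3 - <<'E'
from h import *
from scipy.optimize import minimize
C={n:viewer.capture(n) for n in('scene','top')}
reg={}
for n,near in(('scene',(306,252)),('top',(361,231))):
    for nm in('plug_bar','plug'):
        d=best(nm,C[n],near)
        if d is None: print(n,nm,'none'); continue
        reg[n]=d['region']; print(n,nm,round(d['score'],2),d['region'].sum(),np.round(d['uv'],1)); break
def cost(p,ns):
    s=0
    for n in ns:
        m=mask(C[n],PARTS,p[0],p[1],.009,p[2]); g=reg[n].astype(float); s+=1-np.minimum(m,g).sum()/np.maximum(m,g).sum()
    return s
for ns in (('scene','top'),('scene',),('top',)):
    ns=[n for n in ns if n in reg]
    if not ns: continue
    res=[minimize(cost,[.495,-.165,t],args=(ns,),method='Nelder-Mead',options=dict(initial_simplex=[[.495,-.165,t],[.503,-.165,t],[.495,-.157,t],[.495,-.165,t+.4]],xatol=1e-4)) for t in np.arange(0,3.1,.5)]
    b=min(res,key=lambda q:q.fun); print(ns,b.x[:2].round(4),np.degrees(b.x[2]).round(1),b.fun)
# tap: rim ring centre by yellow mask in top/scene
out=[]
for n in C:
    d=[e for e in spotter.silhouettes('dispenser',C[n])][:1]
    h=cv2.cvtColor(C[n]['image'],cv2.COLOR_RGB2HSV)
    q=(190,220,165,235) if n=='scene' else (195,245,160,260)
    pass
im=C['top']['image'][198:226,205:236]; im2=C['scene']['image'][172:226,195:256]
o=np.zeros((600,800,3),np.uint8); a=cv2.resize(im,None,fx=13,fy=13,interpolation=cv2.INTER_NEAREST); b=cv2.resize(im2,None,fx=6.5,fy=6.5,interpolation=cv2.INTER_NEAREST)
o[:a.shape[0],:a.shape[1]]=a; o[:b.shape[0],403:403+b.shape[1]]=b[:,:397]
for n,c,f,(u0,v0),ox in(('top',C['top'],13,(205,198),0),('scene',C['scene'],6.5,(195,172),403)):
    X=ray(C['top'],(220,211.5),.1)
    for dd,col in((.047,(255,0,0)),(.027,(0,0,255))):
        for P in circ(dd,0,40)+X:
            u,v=(proj(c,P)+.5-[u0,v0])*f; cv2.circle(o,(int(u+ox),int(v)),2,col,-1)
print(X)
for n in C: 
    h=cv2.cvtColor(C[n]['image'],cv2.COLOR_RGB2HSV); print(n,[h[v,u].tolist() for u,v in ([(212,212),(226,206),(222,190),(362,231)] if n=='top' else [(217,185),(225,200),(240,188)])])
save('tap1',o)
E
```

```text
scene plug_bar 0.84 362 [307.1 246.7]
top plug_bar none
top plug 0.55 147 [358.7 231.2]
['scene', 'top'] [ 0.496  -0.1695] 55.8 0.36258893329772934
['scene'] [ 0.4914 -0.1742] 56.0 0.08831341301460827
['top'] [ 0.497  -0.1688] 241.2 0.21009827177228058
[0.53196685 0.16570646 0.1       ]
scene [[20, 136, 231], [19, 138, 186], [24, 126, 243]]
top [[23, 174, 240], [22, 172, 240], [20, 179, 212], [20, 178, 214]]
```

View pics/tap1.png

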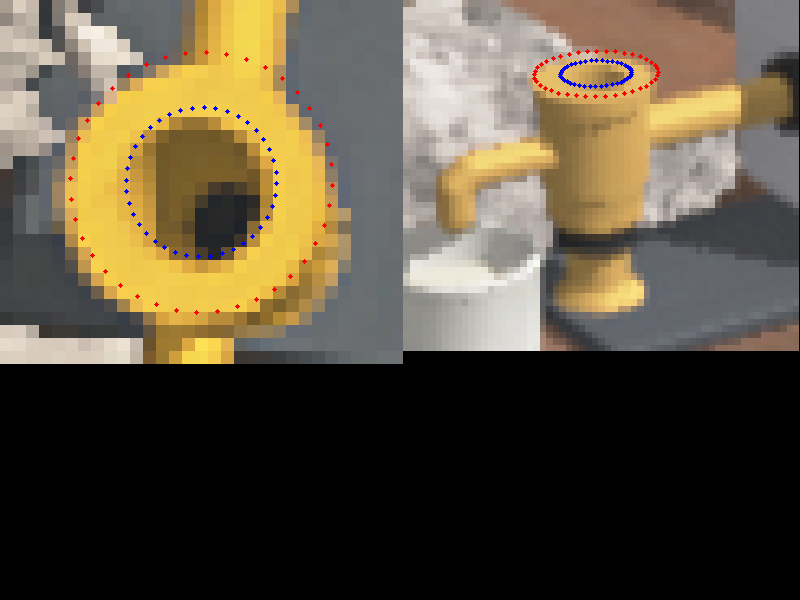

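The top view puts the tap rim's centre near (219.7,212.2), and the scene view near (223.9,183.4), slightly below my first drawn circles. I'll triangulate the rim and cross-check the bar.

```bash
python3 - <<'E'
from h import *
from scipy.optimize import minimize
C={n:viewer.capture(n) for n in('scene','top')}
print('tap',ray(C['top'],(219.7,212.2),.1),ray(C['scene'],(223.9,183.4),.1))
print('bar top by hand',ray(C['top'],(362,230.2),.101))
t=C['top']; h=cv2.cvtColor(t['image'],cv2.COLOR_RGB2HSV)
print(h[222:240,352:372,1])
# pipe direction: yellow pixels above tap (pipe at z~.075)
m=(h[...,1]>140)&(h[...,0]>15)&(h[...,0]<30)&(h[...,2]>90)
for v in range(182,200,3):
    us=[u for u in range(212,236) if m[v,u]]; print(v,us[0],us[-1],ray(t,((us[0]+us[-1])/2,v),.08).round(4))
for v in range(228,236,2):
    us=[u for u in range(212,232) if m[v,u]]; print(v,us[:1],us[-1:],ray(t,((us[0]+us[-1])/2,v),.08).round(4) if us else '')
# saturation mask fit for top bar
g=((h[...,1]>150)&(h[...,2]>150)).astype(float); g[:222]=0;g[242:]=0;g[:,:348]=0;g[:,378:]=0
print(g.sum())
S=C['scene'];d=best('plug_bar',S,(306,252)); gs=d['region'].astype(float)
iou=lambda m,g:1-np.minimum(m,g).sum()/np.maximum(m,g).sum()
ft=lambda p:iou(mask(t,PARTS[:1],p[0],p[1],.009,p[2]),g)
fs=lambda p:iou(mask(S,PARTS,p[0],p[1],.009,p[2]),gs)
for n,f in(('top',ft),('scene',fs),('both',lambda p:ft(p)+fs(p))):
    b=minimize(f,[.494,-.171,.98],method='Nelder-Mead',options=dict(initial_simplex=[[.494,-.171,.98],[.502,-.171,.98],[.494,-.163,.98],[.494,-.171,1.3]],xatol=1e-4))
    print(n,b.x[:2].round(4),np.degrees(b.x[2]).round(1),round(b.fun,3))
E
```

```text
tap [0.53030665 0.16634583 0.1       ] [0.52910028 0.16308443 0.1       ]
bar top by hand [ 0.49601653 -0.16623283  0.101     ]
[[122 122 123 121 115 116 116 118 122 120 119 119 117 118 117 118 117 115
  115 118]
 [118 117 116 120 131 126 116 115 115 116 116 115 116 118 119 116 118 118
  119 118]
 [116 124 155 184 178 164 133 115 115 117 117 119 118 120 120 119 120 120
  119 118]
 [119 136 175 177 171 171 167 155 138 128 122 114 115 115 117 117 117 117
  117 117]
 [126 178 181 174 173 172 175 170 173 176 167 141 109 111 113 115 113 112
  115 113]
 [123 170 169 177 176 174 175 173 173 171 171 174 154 122 112 113 113 114
  114 113]
 [124 140 166 166 171 177 177 174 172 170 173 173 175 151 111 113 115 114
  115 115]
 [115 121 133 163 160 165 171 177 174 172 172 171 171 161 132 112 112 116
  116 117]
 [119 120 142 175 170 161 166 168 176 176 174 175 176 173 166 148 124 112
  114 114]
 [119 120 141 176 172 168 161 163 161 171 180 175 173 175 173 171 166 149
  120 112]
 [121 124 147 175 172 171 159 161 165 166 166 175 177 174 175 174 172 174
  160 125]
 [120 119 138 177 172 171 166 164 167
[... 332 characters left out ...]
 135 137 136 126 110 109 111 116 134 141 137
  130 110]
 [122 121 119 120 124 112 110 112 111 110 110 111 113 113 111 111 111 111
  111 113]
 [119 120 123 112 114 114 113 114 115 116 114 115 116 116 115 115 116 114
  116 114]]
182 222 228 [0.6053 0.1589 0.08  ]
185 222 228 [0.598  0.1586 0.08  ]
188 221 227 [0.5907 0.1607 0.08  ]
191 221 227 [0.5835 0.1605 0.08  ]
194 220 227 [0.5762 0.1614 0.08  ]
197 220 226 [0.569  0.1623 0.08  ]
228 [216] [221] [0.4947 0.1703 0.08  ]
230 [216] [221] [0.49   0.1701 0.08  ]
232 [216] [220] [0.4852 0.1711 0.08  ]
234 [215] [220] [0.4805 0.1721 0.08  ]
105.0
top [ 0.499  -0.1691] 63.9 0.447
scene [ 0.4948 -0.1717] 49.1 0.245
both [ 0.4973 -0.1696] 51.3 0.726
```

```bash
python3 - <<'E'
from h import *
from scipy.optimize import minimize
C={n:viewer.capture(n) for n in('scene','top')}
t=C['top']; h=cv2.cvtColor(t['image'],cv2.COLOR_RGB2HSV)
g=np.clip((h[...,1].astype(float)-118)/48,0,1); z=np.zeros_like(g); z[222:238,351:375]=1; g*=z
S=C['scene']
for nm in('plug_bar','plug'):
  for d in spotter.silhouettes(nm,S)[:4]: print(nm,d['score'],np.round(d['uv']),d['region'].sum())
gs=best('plug_bar',S,(306,250))['region'].astype(float)
iou=lambda m,g:1-np.minimum(m,g).sum()/np.maximum(m,g).sum()
ft=lambda p:iou(mask(t,PARTS,p[0],p[1],.009,p[2]),g)
fs=lambda p:iou(mask(S,PARTS,p[0],p[1],.009,p[2]),gs)
for n,f in(('top',ft),('scene',fs),('both',lambda p:ft(p)+fs(p))):
  B=[]
  for a in(.8,1.,1.2):
    B.append(minimize(f,[.494,-.171,a],method='Nelder-Mead',options=dict(initial_simplex=[[.494,-.171,a],[.502,-.171,a],[.494,-.163,a],[.494,-.171,a+.3]],xatol=1e-4)))
  b=min(B,key=lambda q:q.fun);print(n,b.x[:2].round(4),np.degrees(b.x[2]).round(1),round(b.fun,3))
R=r.sense()['ee_rot']; print('tool y yaw',np.degrees(np.arctan2(R[1,1],R[0,1])), 'z yaw',np.degrees(np.arctan2(R[1,2],R[0,2])))
E
```

```text
plug_bar 0.97 [300. 290.] 666
plug_bar 0.92 [305. 248.] 311
plug_bar 0.87 [342. 241.] 253
plug_bar 0.79 [279. 270.] 577
plug 0.81 [340. 236.] 295
plug 0.81 [302. 291.] 702
plug 0.75 [278. 272.] 534
plug 0.62 [306. 252.] 362
top [ 0.4969 -0.1678] 59.0 0.117
scene [ 0.4923 -0.1734] 55.9 0.147
both [ 0.4969 -0.1681] 57.0 0.334
tool y yaw -113.99323088673034 z yaw 156.0067691307993
```

```bash
cat >> h.py <<'E'
def plan(x,y,z,yaw):
    """rows' numbers to reach TCP x,y,z pointing down, tool y at yaw deg, from the measured pose"""
    from scipy.spatial.transform import Rotation as Ro
    s=r.sense(); R=np.array(s['ee_rot']); a=np.radians(yaw)
    yv=np.array([np.cos(a),np.sin(a),0]); xv=np.array([0,0,-1.]); T=np.c_[xv,yv,np.cross(xv,yv)]
    d=R.T@(np.array([x,y,z])-s['tcp_pos'])/.75; w=Ro.from_matrix(R.T@T).as_rotvec()/np.pi
    print('t',d.round(4),'a',w.round(4),'rows',np.linalg.norm(d)*750/41.7,np.linalg.norm(w)*180/7.16)
def st():
    s=r.sense(); R=np.array(s['ee_rot']); print('t',s['time_s'],'tcp',np.round(s['tcp_pos'],4),'yaw',np.degrees(np.arctan2(R[1,1],R[0,1])).round(1),'F',np.round(s['wrist_force'],1),'M',np.round(s['moment'],2),'w',round(s['gripper_width'],3),'J',np.round(s['joints'],0))
E
python3 -c "
from h import *
plan(.4958,-.170,.2,147)"
```

```text
t [ 0.0554  0.7716 -0.6961] a [ 0.55 -0.    0.  ] rows 18.7170548626276 13.827761052680858
```

```bash
cat >> h.py <<'E'
def seq(x,y,z,yaw,n):
    """n equal calls: numbers of the last row for each, in that call's starting frame"""
    from scipy.spatial.transform import Rotation as Ro, Slerp
    s=r.sense(); R=np.array(s['ee_rot']); p=np.array(s['tcp_pos']); a=np.radians(yaw)
    yv=np.array([np.cos(a),np.sin(a),0]); xv=np.array([0,0,-1.]); T=np.c_[xv,yv,np.cross(xv,yv)]
    w=Ro.from_matrix(R.T@T).as_rotvec(); q=np.array([x,y,z])
    for i in range(n):
        Ri=R@Ro.from_rotvec(w*i/n).as_matrix(); d=Ri.T@(q-p)/n/.75
        print(i,'t',d.round(4),'a',(w/n/np.pi).round(4),'rows',(np.linalg.norm(d)*750/41.7).round(1),(np.linalg.norm(w)/n*180/np.pi/7.16).round(1))
E
python3 -c "
from h import *
seq(.4958,-.170,.2,147,4)"
```

```text
0 t [ 0.0139  0.1929 -0.174 ] a [ 0.1375 -0.      0.    ] rows 4.7 3.5
1 t [ 0.0139  0.1023 -0.2388] a [ 0.1375 -0.      0.    ] rows 4.7 3.5
2 t [ 0.0139 -0.0071 -0.2597] a [ 0.1375 -0.      0.    ] rows 4.7 3.5
3 t [ 0.0139 -0.1152 -0.2329] a [ 0.1375 -0.      0.    ] rows 4.7 3.5
```

{"op": "play_rows", "data": {"commands": [{"fingers": -0.3,"tx": 0.0028,"ty": 0.0386,"tz": -0.0348,"ax": 0.0275,"ay": 0,"az": 0},{"fingers": -0.3,"tx": 0.0056,"ty": 0.0772,"tz": -0.0696,"ax": 0.055,"ay": 0,"az": 0},{"fingers": -0.3,"tx": 0.0083,"ty": 0.1157,"tz": -0.1044,"ax": 0.0825,"ay": 0,"az": 0},{"fingers": -0.3,"tx": 0.0111,"ty": 0.1543,"tz": -0.1392,"ax": 0.11,"ay": 0,"az": 0},{"fingers": -0.3,"tx": 0.0139,"ty": 0.1929,"tz": -0.174,"ax": 0.1375,"ay": 0,"az": 0}]}}

```text
time_s: 2.27
tcp_pos: [0.3147, 0.384, 0.2311]
ee_rot: [[0.0, -0.754, -0.657], [0.0, -0.657, 0.754], [-1.0, -0.0, 0.0]]
wrist_force: [1.7, 0.1, 0.3]
gripper_width: 0.713
```

{"op": "play_rows", "data": {"commands": [{"fingers": -0.3,"tx": 0.0028,"ty": 0.0205,"tz": -0.0478,"ax": 0.0275,"ay": 0,"az": 0},{"fingers": -0.3,"tx": 0.0056,"ty": 0.0409,"tz": -0.0955,"ax": 0.055,"ay": 0,"az": 0},{"fingers": -0.3,"tx": 0.0083,"ty": 0.0614,"tz": -0.1433,"ax": 0.0825,"ay": 0,"az": 0},{"fingers": -0.3,"tx": 0.0111,"ty": 0.0818,"tz": -0.191,"ax": 0.11,"ay": 0,"az": 0},{"fingers": -0.3,"tx": 0.0139,"ty": 0.1023,"tz": -0.2388,"ax": 0.1375,"ay": 0,"az": 0}]}}

```text
time_s: 2.68
tcp_pos: [0.3751, 0.1988, 0.2211]
ee_rot: [[0.001, -0.96, -0.281], [0.001, -0.281, 0.96], [-1.0, -0.001, 0.001]]
wrist_force: [0.7, 0.3, 1.0]
gripper_width: 0.648
```

{"op": "play_rows", "data": {"commands": [{"fingers": -0.3,"tx": 0.0028,"ty": -0.0014,"tz": -0.0519,"ax": 0.0275,"ay": 0,"az": 0},{"fingers": -0.3,"tx": 0.0056,"ty": -0.0028,"tz": -0.1039,"ax": 0.055,"ay": 0,"az": 0},{"fingers": -0.3,"tx": 0.0083,"ty": -0.0043,"tz": -0.1558,"ax": 0.0825,"ay": 0,"az": 0},{"fingers": -0.3,"tx": 0.0111,"ty": -0.0057,"tz": -0.2078,"ax": 0.11,"ay": 0,"az": 0},{"fingers": -0.3,"tx": 0.0139,"ty": -0.0071,"tz": -0.2597,"ax": 0.1375,"ay": 0,"az": 0}]}}

```text
time_s: 3.1
tcp_pos: [0.4357, 0.0134, 0.2107]
ee_rot: [[0.001, -0.989, 0.147], [0.0, 0.147, 0.989], [-1.0, -0.001, 0.001]]
wrist_force: [1.3, 0.7, -0.7]
gripper_width: 0.65
```

{"op": "play_rows", "data": {"commands": [{"fingers": -0.3,"tx": 0.0028,"ty": -0.023,"tz": -0.0466,"ax": 0.0275,"ay": 0,"az": 0},{"fingers": -0.3,"tx": 0.0056,"ty": -0.0461,"tz": -0.0932,"ax": 0.055,"ay": 0,"az": 0},{"fingers": -0.3,"tx": 0.0083,"ty": -0.0691,"tz": -0.1397,"ax": 0.0825,"ay": 0,"az": 0},{"fingers": -0.3,"tx": 0.0111,"ty": -0.0922,"tz": -0.1863,"ax": 0.11,"ay": 0,"az": 0},{"fingers": -0.3,"tx": 0.0139,"ty": -0.1152,"tz": -0.2329,"ax": 0.1375,"ay": 0,"az": 0}]}}

```text
time_s: 3.52
tcp_pos: [0.4962, -0.1721, 0.2]
ee_rot: [[0.001, -0.836, 0.548], [-0.0, 0.548, 0.836], [-1.0, -0.001, 0.0]]
wrist_force: [0.6, 0.3, -0.2]
gripper_width: 0.652
```

```bash
python3 -c "
from h import *
st();seq(.4958,-.170,.150,147,1)
c=viewer.capture('scene');d=viewer.capture('top')
o=np.zeros((400,800,3),np.uint8);o[:,:400]=cv2.resize(c['image'][170:310,240:380],(400,400));o[:,400:]=cv2.resize(d['image'][180:280,315:415],(400,400));save('above',o)"
```

```text
t 3.5167 tcp [ 0.4962 -0.1721  0.2   ] yaw 146.8 F [ 0.6  0.3 -0.2] M [ 0.11 -0.22 -0.02] w 0.652 J [ -1.  14. -17.   0. -58. -32.]
0 t [0.0667 0.002  0.002 ] a [-0.0014  0.0001  0.0002] rows 1.2 0.0
```

View pics/above.png

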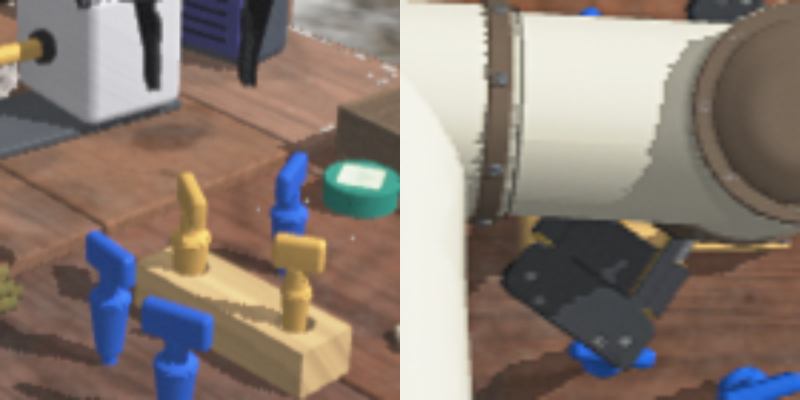

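The jaws stand open above the larger plug. In the scene view the tips are at about (293,201) and (327,199), straddling the bar's line.

```bash
python3 -c "
from h import *
c=viewer.capture('scene')
print(proj(c,[.4962,-.1721,.181]), proj(c,[.4962,-.1721,.089]),proj(c,[.4923,-.1734,.089]))
a=np.radians(147);u=np.array([np.cos(a),np.sin(a),0])
for k in(-.028,.028,-.04,.04): print(proj(c,np.array([.4962,-.1721,.181])+k*u))
seq(.495,-.171,.0885,147,2)"
```

```text
[308.83029155 197.90028873] [307.36945857 239.89907632] [306.40089301 240.70617896]
[322.9655346  197.26890266]
[294.60307405 198.53578307]
[328.99556118 196.9995564 ]
[288.47731692 198.80940538]
0 t [0.0737 0.001  0.0005] a [-0.0007 -0.0001 -0.0001] rows 1.3 0.0
1 t [0.0737 0.001  0.0004] a [-0.0007 -0.0001 -0.0001] rows 1.3 0.0
```

```bash
python3 -c "
from h import *
seq(.4965,-.1685,.089,147,1)"
```

```text
0 t [0.1468 0.0021 0.0048] a [-0.0015 -0.0002 -0.0003] rows 2.6 0.0
```

{"op": "play_rows", "data": {"commands": [{"fingers": -0.3,"tx": 0.03,"ty": 0.002,"tz": 0.005,"ax": -0.0015},{"fingers": -0.3,"tx": 0.06,"ty": 0.002,"tz": 0.005,"ax": -0.0015},{"fingers": -0.3,"tx": 0.09,"ty": 0.002,"tz": 0.005,"ax": -0.0015},{"fingers": -0.3,"tx": 0.12,"ty": 0.002,"tz": 0.005,"ax": -0.0015},{"fingers": -0.3,"tx": 0.1468,"ty": 0.002,"tz": 0.005,"ax": -0.0015}]}}

```text
$.commands[0]: bad value
```

{"op": "play_rows", "data": {"commands": [{"fingers": 0.5},{"fingers": 1},{"fingers": 1},{"fingers": 1},{"fingers": 1}]}}

```text
$.commands[0]: bad value
```

```bash
python3 -c "
from h import *
st()"
```

```text
t 3.6667 tcp [ 0.496  -0.1724  0.1991] yaw 146.7 F [-0.3  0.4  0.3] M [ 0.16 -0.04  0.03] w 0.649 J [ -1.  14. -17.   0. -58. -32.]
```

{"op": "play_rows", "data": {"commands": [{"fingers": -0.3,"tx": 0.03,"ty": 0.002,"tz": 0.005,"ax": -0.0015,"ay": 0,"az": 0},{"fingers": -0.3,"tx": 0.06,"ty": 0.002,"tz": 0.005,"ax": -0.0015,"ay": 0,"az": 0},{"fingers": -0.3,"tx": 0.09,"ty": 0.002,"tz": 0.005,"ax": -0.0015,"ay": 0,"az": 0},{"fingers": -0.3,"tx": 0.12,"ty": 0.002,"tz": 0.005,"ax": -0.0015,"ay": 0,"az": 0},{"fingers": -0.3,"tx": 0.146,"ty": 0.002,"tz": 0.005,"ax": -0.0015,"ay": 0,"az": 0}]}}

```text
time_s: 4.08
tcp_pos: [0.4961, -0.1648, 0.0895]
ee_rot: [[-0.0, -0.842, 0.539], [0.0, 0.539, 0.842], [-1.0, 0.0, 0.0]]
wrist_force: [-0.1, 0.3, -1.2]
gripper_width: 0.65
```

{"op": "play_rows", "data": {"commands": [{"fingers": 0.5,"tx": 0,"ty": 0,"tz": 0,"ax": 0,"ay": 0,"az": 0},{"fingers": 1,"tx": 0,"ty": 0,"tz": 0,"ax": 0,"ay": 0,"az": 0},{"fingers": 1,"tx": 0,"ty": 0,"tz": 0,"ax": 0,"ay": 0,"az": 0},{"fingers": 1,"tx": 0,"ty": 0,"tz": 0,"ax": 0,"ay": 0,"az": 0},{"fingers": 1,"tx": 0,"ty": 0,"tz": 0,"ax": 0,"ay": 0,"az": 0}]}}

```text
time_s: 4.5
tcp_pos: [0.4975, -0.1659, 0.0919]
ee_rot: [[0.003, -0.842, 0.54], [-0.0, 0.54, 0.842], [-1.0, -0.003, 0.001]]
wrist_force: [-0.0, -0.0, -0.3]
gripper_width: 0.359
```

```bash
python3 -c "
from h import *
st()
c=viewer.capture('scene')
save('grasp',cv2.resize(c['image'][170:310,240:380],(500,500)))"
```

```text
t 4.5 tcp [ 0.4975 -0.1659  0.0919] yaw 147.3 F [-0.  -0.  -0.3] M [ 0.04 -0.07 -0.  ] w 0.359 J [ -1.  22. -25.   0. -43. -32.]
```

View pics/grasp.png

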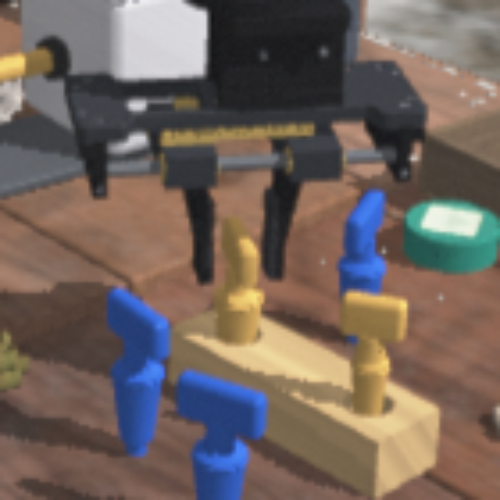

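The jaws straddle the bar: tips at crop (204,280) and (273,278), bar at (240,255). I'll keep closing.

{"op": "play_rows", "data": {"commands": [{"fingers": 1,"tx": 0,"ty": 0,"tz": 0,"ax": 0,"ay": 0,"az": 0},{"fingers": 1,"tx": 0,"ty": 0,"tz": 0,"ax": 0,"ay": 0,"az": 0},{"fingers": 1,"tx": 0,"ty": 0,"tz": 0,"ax": 0,"ay": 0,"az": 0},{"fingers": 1,"tx": 0,"ty": 0,"tz": 0,"ax": 0,"ay": 0,"az": 0},{"fingers": 1,"tx": 0,"ty": 0,"tz": 0,"ax": 0,"ay": 0,"az": 0}]}}

```text
time_s: 4.97
tcp_pos: [0.4971, -0.1662, 0.0908]
ee_rot: [[0.001, -0.841, 0.54], [-0.0, 0.54, 0.841], [-1.0, -0.001, 0.0]]
wrist_force: [-0.6, 0.3, 3.0]
gripper_width: 0.138
```

```bash
python3 -c "
from h import *
st()"
```

```text
t 4.9667 tcp [ 0.4971 -0.1662  0.0908] yaw 147.3 F [-0.6  0.3  3. ] M [ 0.01 -0.15 -0.02] w 0.138 J [ -1.  22. -25.   0. -43. -32.]
```

Gripped: 0.138 × 87 mm = 12 mm, the bar's thickness. Lift.

{"op": "play_rows", "data": {"commands": [{"fingers": 1,"tx": -0.02,"ty": 0,"tz": 0,"ax": 0,"ay": 0,"az": 0},{"fingers": 1,"tx": -0.06,"ty": 0,"tz": 0,"ax": 0,"ay": 0,"az": 0},{"fingers": 1,"tx": -0.1,"ty": 0,"tz": 0,"ax": 0,"ay": 0,"az": 0},{"fingers": 1,"tx": -0.14,"ty": 0,"tz": 0,"ax": 0,"ay": 0,"az": 0},{"fingers": 1,"tx": -0.16,"ty": 0,"tz": 0,"ax": 0,"ay": 0,"az": 0}]}}

```text
time_s: 5.38
tcp_pos: [0.4976, -0.1662, 0.2136]
ee_rot: [[0.004, -0.841, 0.54], [-0.001, 0.54, 0.841], [-1.0, -0.004, 0.002]]
wrist_force: [0.8, -0.2, -1.0]
gripper_width: 0.144
```

```bash
python3 -c "
from h import *
st(); seq(.530,.166,.21,84,2)"
```

```text
t 5.3833 tcp [ 0.4976 -0.1662  0.2136] yaw 147.3 F [ 0.8 -0.2 -1. ] M [ 0.04 -0.21  0.01] w 0.144 J [ -1.  14. -16.   0. -60. -32.]
0 t [0.0023 0.1015 0.198 ] a [0.1758 0.0006 0.0004] rows 4.0 4.4
1 t [0.0022 0.1903 0.1153] a [0.1758 0.0006 0.0004] rows 4.0 4.4
```

{"op": "play_rows", "data": {"commands": [{"fingers": 1,"tx": 0,"ty": 0.02,"tz": 0.04,"ax": 0.0352,"ay": 0,"az": 0},{"fingers": 1,"tx": 0,"ty": 0.0406,"tz": 0.079,"ax": 0.0703,"ay": 0,"az": 0},{"fingers": 1,"tx": 0,"ty": 0.0609,"tz": 0.119,"ax": 0.1055,"ay": 0,"az": 0},{"fingers": 1,"tx": 0,"ty": 0.0812,"tz": 0.158,"ax": 0.1406,"ay": 0,"az": 0},{"fingers": 1,"tx": 0,"ty": 0.1015,"tz": 0.198,"ax": 0.1758,"ay": 0,"az": 0}]}}

```text
time_s: 5.8
tcp_pos: [0.5119, 0.0014, 0.2096]
ee_rot: [[-0.002, -0.427, 0.904], [0.0, 0.904, 0.427], [-1.0, 0.001, -0.002]]
wrist_force: [0.7, -0.2, -1.8]
gripper_width: 0.143
```

{"op": "play_rows", "data": {"commands": [{"fingers": 1,"tx": 0,"ty": 0.038,"tz": 0.023,"ax": 0.0352,"ay": 0,"az": 0},{"fingers": 1,"tx": 0,"ty": 0.076,"tz": 0.046,"ax": 0.0703,"ay": 0,"az": 0},{"fingers": 1,"tx": 0,"ty": 0.114,"tz": 0.069,"ax": 0.1055,"ay": 0,"az": 0},{"fingers": 1,"tx": 0,"ty": 0.152,"tz": 0.092,"ax": 0.1406,"ay": 0,"az": 0},{"fingers": 1,"tx": 0,"ty": 0.1903,"tz": 0.1153,"ax": 0.1758,"ay": 0,"az": 0}]}}

```text
time_s: 6.22
tcp_pos: [0.5282, 0.1676, 0.2095]
ee_rot: [[-0.002, 0.11, 0.994], [-0.001, 0.994, -0.11], [-1.0, -0.001, -0.002]]
wrist_force: [-0.0, -0.6, -1.4]
gripper_width: 0.142
```

```bash
python3 -c "
from h import *
st(); c=viewer.capture('scene');d=viewer.capture('top');st()
for s in('plug','plug_bar'):
  for k in(c,d): print(s,[(round(e['score'],2),np.round(e['uv']).tolist()) for e in spotter.find_in(s,k)[:4]])
o=np.zeros((500,800,3),np.uint8);o[:,:500]=cv2.resize(c['image'][135:235,175:275],(500,500),interpolation=cv2.INTER_CUBIC);o[:300,500:]=cv2.resize(d['image'][170:250,180:260],(300,300));save('abovetap',o)"
```

```text
t 6.2167 tcp [0.5282 0.1676 0.2095] yaw 83.7 F [-0.  -0.6 -1.4] M [-0.01 -0.33 -0.09] w 0.142 J [  34.   17.  -12.   -0.  -61. -131.]
t 6.3167 tcp [0.5291 0.1701 0.2092] yaw 84.1 F [-0.5  0.1 -1.2] M [ 0.01 -0.13 -0.02] w 0.139 J [  35.   17.  -12.   -0.  -61. -130.]
plug [(0.86, [220.0, 157.0]), (0.74, [303.0, 291.0]), (0.72, [342.0, 237.0]), (0.6, [280.0, 272.0])]
plug [(0.55, [402.0, 278.0]), (0.53, [366.0, 270.0]), (0.5, [364.0, 190.0])]
plug_bar [(0.79, [302.0, 291.0]), (0.77, [277.0, 268.0]), (0.7, [342.0, 239.0]), (0.55, [219.0, 155.0])]
plug_bar [(0.58, [369.0, 267.0]), (0.57, [403.0, 275.0]), (0.44, [361.0, 192.0])]
```

View pics/abovetap.png

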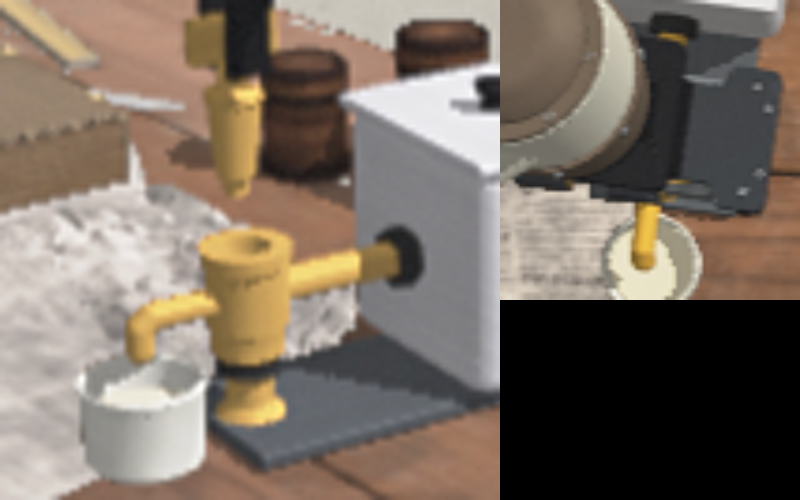

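```bash
python3 -c "
from h import *
st(); c=viewer.capture('scene')
X=ray(c,(223.9,183.4),.1)
for z in(.1295,.1795,.2095): print(z,proj(c,[X[0],X[1],z]),proj(c,[.530,.166,z]),proj(c,[.5291,.1695,z]))
print('du/dx,dy per mm',(proj(c,X+[.001,0,0])-proj(c,X)),(proj(c,X+[0,.001,0])-proj(c,X)),proj(c,X+[0,0,.001])-proj(c,X))
g=best('plug',c,(220,157))['region']
for v in range(145,176,2):
  us=np.where(g[v,200:240])[0]
  if len(us): print(v,us[0]+200,us[-1]+200,(us[0]+us[-1])/2+200)
for v in range(186,200,3):
  h=cv2.cvtColor(c['image'],cv2.COLOR_RGB2HSV)[v,205:245]; print(v,h[:,1].tolist())
"
```

```text
t 6.5167 tcp [0.5284 0.1654 0.2097] yaw 84.0 F [ 0.3 -0.1 -1.5] M [ 0.03 -0.17  0.02] w 0.138 J [  34.   17.  -12.   -0.  -61. -130.]
0.1295 [223.50399308 172.18184343] [223.1146368 171.7773365] [221.98722145 171.47200591]
0.1795 [222.81588565 152.68900976] [222.42171432 152.31612431] [221.27749345 152.03398091]
0.2095 [222.39245415 140.69396477] [221.99534081 140.34112629] [220.84079487 140.07368343]
du/dx,dy per mm [ 0.33167898 -0.09481683] [-0.235117   -0.11574115] [-0.01330567 -0.37692545]
145 212 219 215.5
147 213 220 216.5
149 218 220 219.0
151 218 224 221.0
153 217 227 222.0
155 216 227 221.5
157 217 227 222.0
159 217 226 221.5
161 218 226 222.0
163 218 226 222.0
165 218 226 222.0
167 219 226 222.5
169 220 225 222.5
171 221 224 222.5
173 222 223 222.5
186 [14, 14, 20, 21, 21, 21, 21, 22, 21, 19, 113, 140, 141, 138, 136, 136, 135, 137, 138, 138, 139, 137, 136, 137, 137, 137, 138, 139, 123, 110, 108, 113, 123, 125, 134, 134, 135, 133, 131, 132]
189 [17, 14, 13, 14, 20, 22, 20, 20, 20, 20, 31, 119, 134, 129, 132, 133, 134, 134, 135, 135, 137, 138, 139, 139, 138, 138, 138, 136, 130, 128, 125, 128, 126, 126, 128, 130, 132, 135, 136, 138]
192 [18, 10, 10, 11, 13, 15, 16, 21, 29, 29, 48, 118, 136, 131, 133, 135, 132, 133, 132, 134, 137, 139, 138, 140, 140, 140, 138, 137, 138, 140, 143, 142, 138, 139, 138, 128, 86, 78, 80, 47]
195 [118, 128, 126, 123, 132, 130, 130, 128, 129, 129, 128, 131, 136, 137, 134, 135, 136, 134, 137, 137, 140, 139, 140, 139, 142, 139, 139, 123, 23, 14, 17, 15, 14, 16, 17, 18, 16, 15, 16, 18]
198 [138, 138, 139, 140, 142, 140, 140, 138, 128, 85, 85, 128, 137, 133, 129, 130, 132, 135, 136, 136, 137, 139, 138, 138, 140, 138, 142, 123, 22, 14, 17, 18, 17, 16, 17, 15, 19, 18, 18, 19]
```

The plug hangs upright over the bore, its axis at u≈222 against the coaxial 222.8, so it needs about 2 mm more x. I'll shift it while lowering, and check the force.

{"op": "play_rows", "data": {"commands": [{"fingers": 1,"tx": 0.006,"ty": -0.0004,"tz": 0.0023,"ax": 0,"ay": 0,"az": 0},{"fingers": 1,"tx": 0.02,"ty": -0.0004,"tz": 0.0023,"ax": 0,"ay": 0,"az": 0},{"fingers": 1,"tx": 0.035,"ty": -0.0004,"tz": 0.0023,"ax": 0,"ay": 0,"az": 0},{"fingers": 1,"tx": 0.045,"ty": -0.0004,"tz": 0.0023,"ax": 0,"ay": 0,"az": 0},{"fingers": 1,"tx": 0.055,"ty": -0.0004,"tz": 0.0023,"ax": 0,"ay": 0,"az": 0}]}}

```text
time_s: 7.03
tcp_pos: [0.5304, 0.165, 0.1678]
ee_rot: [[-0.001, 0.105, 0.994], [-0.001, 0.994, -0.105], [-1.0, -0.001, -0.001]]
wrist_force: [-0.2, 0.0, -1.4]
gripper_width: 0.14
```

{"op": "play_rows", "data": {"commands": [{"fingers": 1,"tx": 0.005,"ty": 0,"tz": 0,"ax": 0,"ay": 0,"az": 0},{"fingers": 1,"tx": 0.01,"ty": 0,"tz": 0,"ax": 0,"ay": 0,"az": 0},{"fingers": 1,"tx": 0.015,"ty": 0,"tz": 0,"ax": 0,"ay": 0,"az": 0},{"fingers": 1,"tx": 0.02,"ty": 0,"tz": 0,"ax": 0,"ay": 0,"az": 0},{"fingers": 1,"tx": 0.02,"ty": 0,"tz": 0,"ax": 0,"ay": 0,"az": 0}]}}

```text
time_s: 7.45
tcp_pos: [0.5305, 0.1656, 0.1534]
ee_rot: [[-0.001, 0.105, 0.994], [-0.0, 0.994, -0.105], [-1.0, -0.0, -0.001]]
wrist_force: [-0.7, -0.4, -1.2]
gripper_width: 0.142
```

```bash
python3 -c "
from h import *
st(); c=viewer.capture('scene');d=viewer.capture('top');st()
o=np.zeros((500,800,3),np.uint8);o[:,:500]=cv2.resize(c['image'][145:215,185:255],(500,500),interpolation=cv2.INTER_CUBIC);o[:300,500:]=cv2.resize(d['image'][170:250,180:260],(300,300));save('ins',o)"
```

```text
t 7.45 tcp [0.5305 0.1656 0.1534] yaw 84.0 F [-0.7 -0.4 -1.2] M [ 0.05 -0.18  0.03] w 0.142 J [  34.   20.  -16.   -0.  -54. -130.]
t 7.55 tcp [0.5309 0.1657 0.1542] yaw 84.0 F [ 0.2 -0.1 -1.4] M [ 0.03 -0.12  0.02] w 0.141 J [  34.   20.  -16.    0.  -54. -130.]
```

View pics/ins.png

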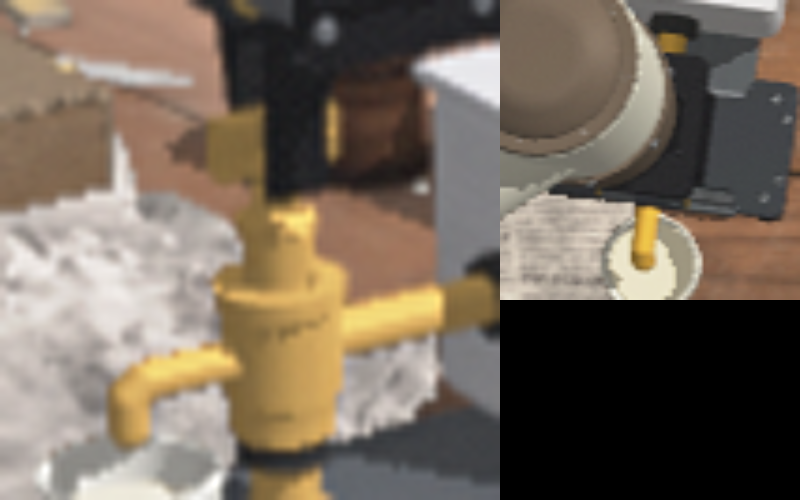

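The plug's stem is inside the bore, centred to within about 1 mm, with no side force; the bar lies along the pipe. I'll lower it slowly to contact.

{"op": "play_rows", "data": {"commands": [{"fingers": 1,"tx": 0.005,"ty": 0,"tz": 0,"ax": 0,"ay": 0,"az": 0},{"fingers": 1,"tx": 0.01,"ty": 0,"tz": 0,"ax": 0,"ay": 0,"az": 0},{"fingers": 1,"tx": 0.015,"ty": 0,"tz": 0,"ax": 0,"ay": 0,"az": 0},{"fingers": 1,"tx": 0.02,"ty": 0,"tz": 0,"ax": 0,"ay": 0,"az": 0},{"fingers": 1,"tx": 0.02,"ty": 0,"tz": 0,"ax": 0,"ay": 0,"az": 0}]}}

```text
time_s: 7.97
tcp_pos: [0.5312, 0.1661, 0.1386]
ee_rot: [[0.001, 0.105, 0.995], [0.001, 0.995, -0.105], [-1.0, 0.001, 0.001]]
wrist_force: [0.6, 2.2, -2.5]
gripper_width: 0.142
```

{"op": "play_rows", "data": {"commands": [{"fingers": 1,"tx": 0.0013,"ty": 0,"tz": 0,"ax": 0,"ay": 0,"az": 0},{"fingers": 1,"tx": 0.0027,"ty": 0,"tz": 0,"ax": 0,"ay": 0,"az": 0},{"fingers": 1,"tx": 0.0027,"ty": 0,"tz": 0,"ax": 0,"ay": 0,"az": 0}]}}

```text
time_s: 8.22
tcp_pos: [0.5313, 0.1661, 0.1373]
ee_rot: [[0.001, 0.105, 0.995], [0.001, 0.995, -0.105], [-1.0, 0.001, 0.001]]
wrist_force: [1.3, 2.1, -0.4]
gripper_width: 0.145
```

{"op": "play_rows", "data": {"commands": [{"fingers": 1,"tx": 0,"ty": 0.001,"tz": 0.0005,"ax": 0,"ay": 0,"az": 0},{"fingers": 1,"tx": 0.0013,"ty": 0.001,"tz": 0.0005,"ax": 0,"ay": 0,"az": 0},{"fingers": 1,"tx": 0.0013,"ty": 0.001,"tz": 0.0005,"ax": 0,"ay": 0,"az": 0}]}}

```text
time_s: 8.47
tcp_pos: [0.5314, 0.1664, 0.1361]
ee_rot: [[0.0, 0.105, 0.994], [0.0, 0.994, -0.105], [-1.0, 0.0, 0.0]]
wrist_force: [0.8, 0.8, -0.3]
gripper_width: 0.141
```

{"op": "play_rows", "data": {"commands": [{"fingers": 1,"tx": 0.0007,"ty": 0,"tz": 0,"ax": 0,"ay": 0,"az": 0},{"fingers": 1,"tx": 0.0013,"ty": 0,"tz": 0,"ax": 0,"ay": 0,"az": 0},{"fingers": 1,"tx": 0.0013,"ty": 0,"tz": 0,"ax": 0,"ay": 0,"az": 0}]}}

```text
time_s: 8.72
tcp_pos: [0.5314, 0.1665, 0.1352]
ee_rot: [[0.0, 0.105, 0.995], [0.0, 0.995, -0.105], [-1.0, 0.0, 0.0]]
wrist_force: [1.4, 2.3, -0.2]
gripper_width: 0.142
```

{"op": "play_rows", "data": {"commands": [{"fingers": 1,"tx": 0,"ty": 0.001,"tz": 0.0007,"ax": 0,"ay": 0,"az": 0},{"fingers": 1,"tx": 0.001,"ty": 0.001,"tz": 0.0007,"ax": 0,"ay": 0,"az": 0},{"fingers": 1,"tx": 0.001,"ty": 0.001,"tz": 0.0007,"ax": 0,"ay": 0,"az": 0}]}}

```text
time_s: 8.97
tcp_pos: [0.5316, 0.1667, 0.1344]
ee_rot: [[-0.001, 0.105, 0.995], [-0.001, 0.995, -0.105], [-1.0, -0.001, -0.001]]
wrist_force: [-1.4, 0.4, 1.4]
gripper_width: 0.139
```

{"op": "play_rows", "data": {"commands": [{"fingers": 1,"tx": 0.0007,"ty": 0,"tz": 0,"ax": 0,"ay": 0,"az": 0},{"fingers": 1,"tx": 0.001,"ty": 0,"tz": 0,"ax": 0,"ay": 0,"az": 0},{"fingers": 1,"tx": 0.001,"ty": 0,"tz": 0,"ax": 0,"ay": 0,"az": 0}]}}

```text
time_s: 9.22
tcp_pos: [0.5317, 0.1667, 0.134]
ee_rot: [[-0.0, 0.105, 0.995], [-0.001, 0.995, -0.105], [-1.0, -0.001, -0.0]]
wrist_force: [-1.6, -0.8, 4.9]
gripper_width: 0.143
```

Seated, with small side forces. I'll build up the push.

{"op": "play_rows", "data": {"commands": [{"fingers": 1,"tx": 0.0007,"ty": 0,"tz": 0,"ax": 0,"ay": 0,"az": 0},{"fingers": 1,"tx": 0.0014,"ty": 0,"tz": 0,"ax": 0,"ay": 0,"az": 0},{"fingers": 1,"tx": 0.0014,"ty": 0,"tz": 0,"ax": 0,"ay": 0,"az": 0}]}}

```text
time_s: 9.47
tcp_pos: [0.5318, 0.1668, 0.1334]
ee_rot: [[0.0, 0.104, 0.995], [-0.001, 0.995, -0.104], [-1.0, -0.001, 0.0]]
wrist_force: [-1.6, -1.2, 6.8]
gripper_width: 0.142
```

```bash
python3 -c "
from h import *
st()
for i in range(3): viewer.capture('top'); st()"
```

```text
t 9.4667 tcp [0.5318 0.1668 0.1334] yaw 84.0 F [-1.6 -1.2  6.8] M [-0.36  0.55 -0.03] w 0.142 J [  34.   21.  -18.    0.  -51. -130.]
t 9.5167 tcp [0.5318 0.1668 0.1334] yaw 84.0 F [-1.9 -1.   7.7] M [-0.25  0.51  0.09] w 0.141 J [  34.   21.  -18.    0.  -51. -130.]
t 9.5667 tcp [0.5318 0.1668 0.1334] yaw 84.0 F [-2.6 -1.1  6.8] M [-0.25  0.54  0.01] w 0.142 J [  34.   21.  -18.    0.  -51. -130.]
t 9.6167 tcp [0.5318 0.1668 0.1335] yaw 84.0 F [-2.5 -1.   7.2] M [-0.28  0.54 -0.01] w 0.138 J [  34.   21.  -18.    0.  -51. -130.]
```

{"op": "play_rows", "data": {"commands": [{"fingers": 1,"tx": 0.001,"ty": 0,"tz": -0.0007,"ax": 0,"ay": 0,"az": 0},{"fingers": 1,"tx": 0.002,"ty": 0,"tz": -0.0007,"ax": 0,"ay": 0,"az": 0},{"fingers": 1,"tx": 0.0027,"ty": 0,"tz": -0.0007,"ax": 0,"ay": 0,"az": 0},{"fingers": 1,"tx": 0.0027,"ty": 0,"tz": -0.0007,"ax": 0,"ay": 0,"az": 0}]}}

```text
time_s: 9.95
tcp_pos: [0.5318, 0.1668, 0.1326]
ee_rot: [[0.002, 0.104, 0.995], [-0.001, 0.995, -0.104], [-1.0, -0.0, 0.002]]
wrist_force: [-3.5, -1.4, 12.0]
gripper_width: 0.141
```

```bash
python3 -c "
from h import *
st()
for i in range(2): viewer.capture('top'); st()"
```

```text
t 9.95 tcp [0.5318 0.1668 0.1326] yaw 84.0 F [-3.5 -1.4 12. ] M [-0.49  0.8  -0.  ] w 0.141 J [  34.   21.  -18.    0.  -51. -130.]
t 10.0 tcp [0.5318 0.1668 0.1326] yaw 84.0 F [-3.3 -2.1 11.9] M [-0.56  0.87  0.05] w 0.14 J [  34.   21.  -18.    0.  -51. -130.]
t 10.05 tcp [0.5318 0.1668 0.1327] yaw 84.0 F [-3.5 -1.9 12.9] M [-0.54  0.76 -0.01] w 0.142 J [  34.   21.  -18.    0.  -51. -130.]
```

{"op": "play_rows", "data": {"commands": [{"fingers": 1,"tx": 0.0007,"ty": 0,"tz": -0.001,"ax": 0,"ay": 0,"az": 0},{"fingers": 1,"tx": 0.0015,"ty": 0.0002,"tz": -0.001,"ax": -0.02,"ay": 0,"az": 0},{"fingers": 1,"tx": 0.0019,"ty": 0.0004,"tz": -0.001,"ax": -0.04,"ay": 0,"az": 0},{"fingers": 1,"tx": 0.0021,"ty": 0.0006,"tz": -0.001,"ax": -0.06,"ay": 0,"az": 0}]}}

```text
time_s: 10.38
tcp_pos: [0.5317, 0.1673, 0.1317]
ee_rot: [[0.003, -0.086, 0.996], [-0.0, 0.996, 0.086], [-1.0, -0.0, 0.003]]
wrist_force: [-2.2, -3.0, 13.5]
gripper_width: 0.142
```

```bash
python3 -c "
from h import *
st()"
```

```text
t 10.3833 tcp [0.5317 0.1673 0.1317] yaw 95.0 F [-2.2 -3.  13.5] M [-0.76  0.54 -0.35] w 0.142 J [  34.   21.  -18.    0.  -50. -119.]
```

{"op": "play_rows", "data": {"commands": [{"fingers": 1,"tx": 0.0008,"ty": -0.0002,"tz": -0.0003,"ax": -0.015,"ay": 0,"az": 0},{"fingers": 1,"tx": 0.0015,"ty": -0.0004,"tz": -0.0005,"ax": -0.03,"ay": 0,"az": 0},{"fingers": 1,"tx": 0.002,"ty": -0.0004,"tz": -0.0005,"ax": -0.045,"ay": 0,"az": 0},{"fingers": 1,"tx": 0.0024,"ty": -0.0004,"tz": -0.0005,"ax": -0.06,"ay": 0,"az": 0}]}}

```text
time_s: 10.72
tcp_pos: [0.5317, 0.1676, 0.1307]
ee_rot: [[0.004, -0.27, 0.963], [0.001, 0.963, 0.27], [-1.0, -0.0, 0.005]]
wrist_force: [-3.3, -1.8, 18.6]
gripper_width: 0.148
```

```bash
python3 -c "
from h import *
st()"
```

```text
t 10.7167 tcp [0.5317 0.1676 0.1307] yaw 105.7 F [-3.3 -1.8 18.6] M [-0.16  1.16 -0.51] w 0.148 J [  34.   21.  -18.    0.  -50. -109.]
```

{"op": "play_rows", "data": {"commands": [{"fingers": 1,"tx": -0.0006,"ty": 0.0001,"tz": -0.0004,"ax": -0.015,"ay": 0,"az": 0},{"fingers": 1,"tx": -0.0004,"ty": 0.0002,"tz": -0.0006,"ax": -0.03,"ay": 0,"az": 0},{"fingers": 1,"tx": -0.0002,"ty": 0.0003,"tz": -0.0006,"ax": -0.045,"ay": 0,"az": 0},{"fingers": 1,"tx": 0,"ty": 0.0004,"tz": -0.0006,"ax": -0.06,"ay": 0,"az": 0}]}}

```text
time_s: 11.05
tcp_pos: [0.5316, 0.168, 0.1306]
ee_rot: [[0.005, -0.446, 0.895], [0.002, 0.895, 0.446], [-1.0, -0.001, 0.006]]
wrist_force: [-3.0, -0.7, 16.5]
gripper_width: 0.15
```

```bash
python3 -c "
from h import *
st()"
```

```text
t 11.05 tcp [0.5316 0.168  0.1306] yaw 116.5 F [-3.  -0.7 16.5] M [-0.05  0.81 -0.58] w 0.15 J [ 34.  21. -18.   0. -50. -98.]
```

{"op": "play_rows", "data": {"commands": [{"fingers": 1,"tx": 0.0001,"ty": 0.0003,"tz": -0.0004,"ax": -0.015,"ay": 0,"az": 0},{"fingers": 1,"tx": 0.0003,"ty": 0.0005,"tz": -0.0006,"ax": -0.03,"ay": 0,"az": 0},{"fingers": 1,"tx": 0.0004,"ty": 0.0008,"tz": -0.0006,"ax": -0.045,"ay": 0,"az": 0},{"fingers": 1,"tx": 0.0005,"ty": 0.001,"tz": -0.0006,"ax": -0.06,"ay": 0,"az": 0}]}}

```text
time_s: 11.38
tcp_pos: [0.5312, 0.1685, 0.1304]
ee_rot: [[0.006, -0.605, 0.796], [0.002, 0.796, 0.605], [-1.0, -0.002, 0.006]]
wrist_force: [-1.1, -1.6, 16.4]
gripper_width: 0.149
```

```bash
python3 -c "
from h import *
st()"
```

```text
t 11.3833 tcp [0.5312 0.1685 0.1304] yaw 127.3 F [-1.1 -1.6 16.4] M [-0.44  0.47 -0.7 ] w 0.149 J [ 34.  21. -18.   0. -50. -87.]
```

{"op": "play_rows", "data": {"commands": [{"fingers": 1,"tx": 0.0003,"ty": 0.0002,"tz": -0.0002,"ax": -0.015,"ay": 0,"az": 0},{"fingers": 1,"tx": 0.0005,"ty": 0.0003,"tz": -0.0003,"ax": -0.03,"ay": 0,"az": 0},{"fingers": 1,"tx": 0.0007,"ty": 0.0004,"tz": -0.0003,"ax": -0.045,"ay": 0,"az": 0},{"fingers": 1,"tx": 0.0008,"ty": 0.0005,"tz": -0.0003,"ax": -0.06,"ay": 0,"az": 0}]}}

```text
time_s: 11.72
tcp_pos: [0.5309, 0.1688, 0.1301]
ee_rot: [[0.006, -0.744, 0.668], [0.002, 0.669, 0.744], [-1.0, -0.003, 0.006]]
wrist_force: [-2.3, -2.3, 18.4]
gripper_width: 0.15
```

```bash
python3 -c "
from h import *
st()"
```

```text
t 11.7167 tcp [0.5309 0.1688 0.1301] yaw 138.0 F [-2.3 -2.3 18.4] M [-0.16  0.63 -0.7 ] w 0.15 J [ 34.  21. -18.   0. -50. -76.]
```

{"op": "play_rows", "data": {"commands": [{"fingers": 1,"tx": -0.0002,"ty": 0,"tz": -0.0004,"ax": -0.015,"ay": 0,"az": 0},{"fingers": 1,"tx": 0,"ty": 0.0001,"tz": -0.0006,"ax": -0.03,"ay": 0,"az": 0},{"fingers": 1,"tx": 0.0001,"ty": 0.0002,"tz": -0.0006,"ax": -0.045,"ay": 0,"az": 0},{"fingers": 1,"tx": 0.0002,"ty": 0.0003,"tz": -0.0006,"ax": -0.06,"ay": 0,"az": 0}]}}

```text
time_s: 12.05
tcp_pos: [0.5304, 0.1688, 0.13]
ee_rot: [[0.006, -0.856, 0.517], [0.003, 0.517, 0.856], [-1.0, -0.004, 0.006]]
wrist_force: [-2.5, -1.0, 17.3]
gripper_width: 0.158
```

```bash
python3 -c "
from h import *
st()
c=viewer.capture('scene');d=viewer.capture('top')
o=np.zeros((500,800,3),np.uint8);o[:,:500]=cv2.resize(c['image'][145:215,185:255],(500,500),interpolation=cv2.INTER_CUBIC);o[:300,500:]=cv2.resize(d['image'][170:250,180:260],(300,300));save('turn',o)"
```

```text
t 12.05 tcp [0.5304 0.1688 0.13  ] yaw 148.9 F [-2.5 -1.  17.3] M [-0.01  0.71 -0.73] w 0.158 J [ 34.  21. -18.   0. -50. -66.]
```

View pics/turn.png

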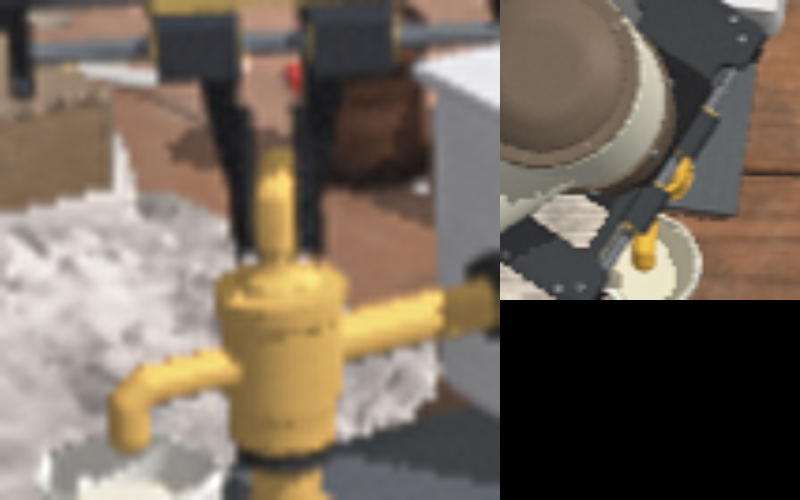

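The bar has turned to near edge-on from the camera and the ring is close to the rim at crop (280,275); the pot and tap are undisturbed. Continue.

{"op": "play_rows", "data": {"commands": [{"fingers": 1,"tx": 0,"ty": 0,"tz": -0.0004,"ax": -0.015,"ay": 0,"az": 0},{"fingers": 1,"tx": 0.0001,"ty": 0.0001,"tz": -0.0006,"ax": -0.03,"ay": 0,"az": 0},{"fingers": 1,"tx": 0.0003,"ty": 0.0002,"tz": -0.0006,"ax": -0.045,"ay": 0,"az": 0},{"fingers": 1,"tx": 0.0004,"ty": 0.0003,"tz": -0.0006,"ax": -0.06,"ay": 0,"az": 0}]}}

```text
time_s: 12.48
tcp_pos: [0.53, 0.1689, 0.1298]
ee_rot: [[0.007, -0.938, 0.348], [0.003, 0.348, 0.938], [-1.0, -0.005, 0.006]]
wrist_force: [-2.9, 0.5, 18.2]
gripper_width: 0.154
```

{"op": "play_rows", "data": {"commands": [{"fingers": 1,"tx": 0,"ty": 0,"tz": -0.0004,"ax": -0.015,"ay": 0,"az": 0},{"fingers": 1,"tx": 0.0001,"ty": 0.0001,"tz": -0.0004,"ax": -0.03,"ay": 0,"az": 0},{"fingers": 1,"tx": 0.0002,"ty": 0.0002,"tz": -0.0004,"ax": -0.045,"ay": 0,"az": 0},{"fingers": 1,"tx": 0.0003,"ty": 0.0003,"tz": -0.0004,"ax": -0.06,"ay": 0,"az": 0}]}}

```text
time_s: 12.82
tcp_pos: [0.5294, 0.1685, 0.1294]
ee_rot: [[0.006, -0.986, 0.164], [0.003, 0.164, 0.986], [-1.0, -0.005, 0.003]]
wrist_force: [-2.7, 0.7, 15.9]
gripper_width: 0.139
```

```bash
python3 -c "
from h import *
st()"
```

```text
t 12.8167 tcp [0.5294 0.1685 0.1294] yaw 170.6 F [-2.7  0.7 15.9] M [0.22 0.93 0.32] w 0.139 J [ 34.  21. -18.   0. -50. -44.]
```

{"op": "play_rows", "data": {"commands": [{"fingers": 1,"tx": 0.0002,"ty": 0,"tz": -0.0003,"ax": -0.01,"ay": 0,"az": 0},{"fingers": 1,"tx": 0.0004,"ty": 0,"tz": -0.0003,"ax": -0.02,"ay": 0,"az": 0},{"fingers": 1,"tx": 0.0004,"ty": 0,"tz": -0.0003,"ax": -0.02,"ay": 0,"az": 0}]}}

```text
time_s: 13.07
tcp_pos: [0.5292, 0.1682, 0.1291]
ee_rot: [[0.006, -0.995, 0.101], [0.002, 0.101, 0.995], [-1.0, -0.005, 0.002]]
wrist_force: [-4.1, 0.0, 17.9]
gripper_width: 0.137
```

```bash
python3 -c "
from h import *
st()
c=viewer.capture('scene');d=viewer.capture('top');st()
o=np.zeros((500,800,3),np.uint8);o[:,:500]=cv2.resize(c['image'][145:215,185:255],(500,500),interpolation=cv2.INTER_CUBIC);o[:300,500:]=cv2.resize(d['image'][170:250,180:260],(300,300));save('turn2',o)"
```

```text
t 13.0667 tcp [0.5292 0.1682 0.1291] yaw 174.2 F [-4.1  0.  17.9] M [0.17 1.22 0.14] w 0.137 J [ 34.  21. -18.   0. -50. -40.]
t 13.1667 tcp [0.5292 0.1682 0.1291] yaw 174.1 F [-5.4  0.5 17.9] M [0.1  1.22 0.2 ] w 0.139 J [ 34.  21. -18.   0. -50. -40.]
```

View pics/turn2.png

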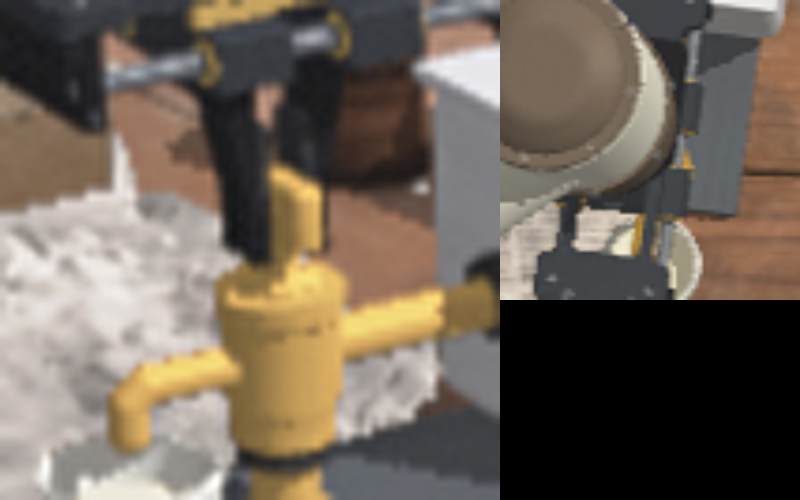

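The bar now lies about square across the pipe, flush in the pads at 12 mm, and the ring looks near the rim. I'll give it a small extra wiggle under the same push to seat it, then unload.

{"op": "play_rows", "data": {"commands": [{"fingers": 1,"tx": 0,"ty": 0.0006,"tz": 0,"ax": -0.014,"ay": 0,"az": 0},{"fingers": 1,"tx": 0.0001,"ty": 0.0012,"tz": 0,"ax": -0.028,"ay": 0,"az": 0},{"fingers": 1,"tx": 0.0002,"ty": 0.0012,"tz": 0,"ax": -0.035,"ay": 0,"az": 0},{"fingers": 1,"tx": 0.0002,"ty": 0.0012,"tz": 0,"ax": -0.035,"ay": 0,"az": 0}]}}

```text
time_s: 13.5
tcp_pos: [0.5291, 0.1681, 0.1291]
ee_rot: [[0.007, -1.0, -0.006], [0.002, -0.005, 1.0], [-1.0, -0.007, 0.002]]
wrist_force: [-1.7, -0.3, 17.1]
gripper_width: 0.153
```

```bash
python3 -c "
from h import *
st()"
```

```text
t 13.5 tcp [0.5291 0.1681 0.1291] yaw -179.7 F [-1.7 -0.3 17.1] M [-0.25  0.61 -0.44] w 0.153 J [ 34.  21. -19.   0. -50. -34.]
```

{"op": "play_rows", "data": {"commands": [{"fingers": 1,"tx": 0,"ty": 0,"tz": 0,"ax": 0.014,"ay": 0,"az": 0},{"fingers": 1,"tx": 0,"ty": 0,"tz": 0,"ax": 0.028,"ay": 0,"az": 0},{"fingers": 1,"tx": 0,"ty": 0,"tz": 0,"ax": 0.038,"ay": 0,"az": 0},{"fingers": 1,"tx": 0,"ty": 0,"tz": 0,"ax": 0.038,"ay": 0,"az": 0}]}}

```text
time_s: 13.83
tcp_pos: [0.5291, 0.1682, 0.1292]
ee_rot: [[0.007, -0.994, 0.112], [0.002, 0.112, 0.994], [-1.0, -0.007, 0.003]]
wrist_force: [-2.1, -1.8, 17.9]
gripper_width: 0.146
```

```bash
python3 -c "
from h import *
st()"
```

```text
t 13.8333 tcp [0.5291 0.1682 0.1292] yaw 173.6 F [-2.1 -1.8 17.9] M [-0.18  0.53  0.21] w 0.146 J [ 34.  21. -19.   0. -50. -41.]
```

{"op": "play_rows", "data": {"commands": [{"fingers": 1,"tx": -0.003,"ty": 0,"tz": 0,"ax": -0.003,"ay": 0,"az": 0},{"fingers": 1,"tx": -0.006,"ty": 0,"tz": 0,"ax": -0.006,"ay": 0,"az": 0},{"fingers": 1,"tx": -0.008,"ty": 0,"tz": 0,"ax": -0.006,"ay": 0,"az": 0},{"fingers": 1,"tx": -0.008,"ty": 0,"tz": 0,"ax": -0.006,"ay": 0,"az": 0}]}}

```text
time_s: 14.17
tcp_pos: [0.5289, 0.1682, 0.1314]
ee_rot: [[0.006, -0.996, 0.094], [0.002, 0.094, 0.996], [-1.0, -0.006, 0.003]]
wrist_force: [6.6, -0.3, -2.8]
gripper_width: 0.137
```

{"op": "play_rows", "data": {"commands": [{"fingers": 0.5,"tx": 0,"ty": 0,"tz": 0,"ax": 0,"ay": 0,"az": 0},{"fingers": -0.1,"tx": 0,"ty": 0,"tz": 0,"ax": 0,"ay": 0,"az": 0},{"fingers": -0.1,"tx": 0,"ty": 0,"tz": 0,"ax": 0,"ay": 0,"az": 0},{"fingers": -0.1,"tx": 0,"ty": 0,"tz": 0,"ax": 0,"ay": 0,"az": 0},{"fingers": -0.1,"tx": 0,"ty": 0,"tz": 0,"ax": 0,"ay": 0,"az": 0}]}}

```text
time_s: 14.58
tcp_pos: [0.5257, 0.167, 0.1305]
ee_rot: [[-0.002, -0.995, 0.096], [-0.001, 0.096, 0.995], [-1.0, 0.002, -0.001]]
wrist_force: [0.1, -0.1, 0.3]
gripper_width: 0.432
```

```bash
python3 -c "
from h import *
st()"
```

```text
t 14.5833 tcp [0.5257 0.167  0.1305] yaw 174.5 F [ 0.1 -0.1  0.3] M [ 0.09 -0.04 -0.01] w 0.432 J [ 34.  21. -19.  -0. -50. -40.]
```

{"op": "play_rows", "data": {"commands": [{"fingers": -0.1,"tx": -0.01,"ty": 0,"tz": 0,"ax": 0,"ay": 0,"az": 0},{"fingers": -0.1,"tx": -0.05,"ty": 0,"tz": 0,"ax": 0,"ay": 0,"az": 0},{"fingers": -0.1,"tx": -0.09,"ty": 0,"tz": 0,"ax": 0,"ay": 0,"az": 0},{"fingers": -0.1,"tx": -0.13,"ty": 0,"tz": 0,"ax": 0,"ay": 0,"az": 0},{"fingers": -0.1,"tx": -0.15,"ty": 0,"tz": 0,"ax": 0,"ay": 0,"az": 0}]}}

```text
time_s: 15.0
tcp_pos: [0.5277, 0.1677, 0.2483]
ee_rot: [[0.006, -0.995, 0.095], [0.002, 0.095, 0.996], [-1.0, -0.006, 0.003]]
wrist_force: [0.2, 0.1, 0.8]
gripper_width: 0.549
```

{"op": "play_rows", "data": {"commands": [{"fingers": -0.1,"tx": 0,"ty": 0,"tz": -0.04,"ax": 0,"ay": 0,"az": 0},{"fingers": -0.1,"tx": 0,"ty": 0,"tz": -0.09,"ax": 0,"ay": 0,"az": 0},{"fingers": -0.1,"tx": 0,"ty": 0,"tz": -0.14,"ax": 0,"ay": 0,"az": 0},{"fingers": -0.1,"tx": 0,"ty": 0,"tz": -0.19,"ax": 0,"ay": 0,"az": 0},{"fingers": -0.1,"tx": 0,"ty": 0,"tz": -0.24,"ax": 0,"ay": 0,"az": 0}]}}

```text
time_s: 15.42
tcp_pos: [0.5086, -0.0133, 0.2443]
ee_rot: [[0.001, -0.996, 0.095], [0.0, 0.095, 0.996], [-1.0, -0.001, 0.0]]
wrist_force: [1.9, -0.3, 0.1]
gripper_width: 0.549
```

{"op": "play_rows", "data": {"commands": [{"fingers": -0.1,"tx": 0,"ty": 0,"tz": -0.04,"ax": 0,"ay": 0,"az": 0},{"fingers": -0.1,"tx": 0,"ty": 0,"tz": -0.08,"ax": 0,"ay": 0,"az": 0},{"fingers": -0.1,"tx": 0,"ty": 0,"tz": -0.12,"ax": 0,"ay": 0,"az": 0},{"fingers": -0.1,"tx": 0,"ty": 0,"tz": -0.12,"ax": 0,"ay": 0,"az": 0}]}}

```text
time_s: 15.75
tcp_pos: [0.4996, -0.1051, 0.2441]
ee_rot: [[-0.001, -0.995, 0.1], [-0.001, 0.1, 0.995], [-1.0, 0.0, -0.001]]
wrist_force: [-0.5, 0.2, -0.1]
gripper_width: 0.549
```

```bash
python3 - <<'E'
from h import *
from scipy.optimize import minimize
st(); c=viewer.capture('scene');d=viewer.capture('top')
o=np.zeros((600,800,3),np.uint8);o[:,:480]=cv2.resize(c['image'][150:210,200:248],(480,600),interpolation=cv2.INTER_CUBIC);o[:320,480:]=cv2.resize(d['image'][190:230,200:240],(320,320),interpolation=cv2.INTER_CUBIC);save('done',o)
for n,k in(('scene',c),('top',d)):
    print(n,[(round(e['score'],2),np.round(e['uv']).tolist()) for e in spotter.find_in('plug_bar',k)[:6]])
E
```

```text
t 15.75 tcp [ 0.4996 -0.1051  0.2441] yaw 174.3 F [-0.5  0.2 -0.1] M [ 0.09 -0.1   0.02] w 0.549 J [  6.  11. -15.   0. -64. -12.]
scene [(0.91, [278.0, 270.0]), (0.83, [301.0, 290.0]), (0.76, [225.0, 173.0]), (0.55, [340.0, 240.0])]
top [(0.67, [403.0, 274.0]), (0.34, [152.0, 270.0])]
```

View pics/done.png

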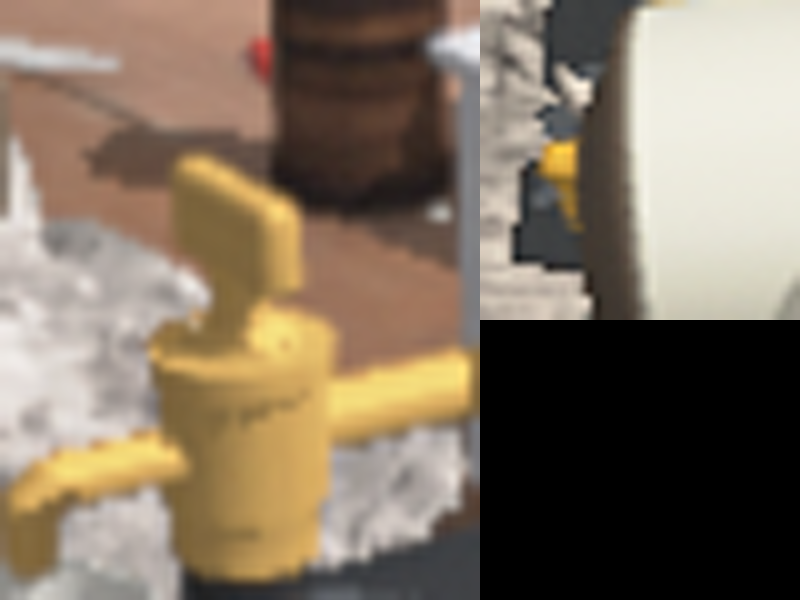

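The plug stands in the tap with its bar across the pipe and nothing else disturbed; the forearm hides the top view. I'll swing the arm aside and fit height and angle from clear views.

{"op": "play_rows", "data": {"commands": [{"fingers": -0.1,"tx": -0.02,"ty": 0,"tz": -0.04,"ax": 0,"ay": 0,"az": 0},{"fingers": -0.1,"tx": -0.04,"ty": 0,"tz": -0.09,"ax": 0,"ay": 0,"az": 0},{"fingers": -0.1,"tx": -0.06,"ty": 0,"tz": -0.14,"ax": 0,"ay": 0,"az": 0},{"fingers": -0.1,"tx": -0.08,"ty": 0,"tz": -0.19,"ax": 0,"ay": 0,"az": 0},{"fingers": -0.1,"tx": -0.08,"ty": 0,"tz": -0.24,"ax": 0,"ay": 0,"az": 0}]}}

```text
time_s: 16.37
tcp_pos: [0.4851, -0.2816, 0.3076]
ee_rot: [[0.006, -0.996, 0.092], [-0.003, 0.092, 0.996], [-1.0, -0.007, -0.002]]
wrist_force: [0.8, -0.1, 0.2]
gripper_width: 0.553
```

```bash
cat > fit.py <<'E'
from h import *
from scipy.optimize import minimize
st(); c=viewer.capture('scene');d=viewer.capture('top')
np.savez('fin.npz',c=c['image'],d=d['image'])
t=d;h=cv2.cvtColor(d['image'],cv2.COLOR_RGB2HSV)
print(h[200:226,208:234,2])
L=[e for e in spotter.silhouettes('plug_bar',c) if abs(e['uv'][0]-225)<12 and abs(e['uv'][1]-173)<15]
print([(round(e['score'],2),e['region'].sum()) for e in L])
# scene: brass mask above the rim
hs=cv2.cvtColor(c['image'],cv2.COLOR_RGB2HSV)
print(hs[163:182,214:234,1]); 
# rim from initial picture
E
python3 fit.py
```

```text
t 16.3667 tcp [ 0.4851 -0.2816  0.3076] yaw 174.7 F [ 0.8 -0.1  0.2] M [ 0.08 -0.21  0.07] w 0.553 J [-14.  13.  -3.   0. -74.   8.]
[[ 53  73 162 229 233 208  88  89  95  95  91 115 166 203 224 234 235 229
  197  98  99  98  97  97  97  97]
 [174  72 125 184 223 225 193  89  92  96  90 122 170 209 227 234 235 229
  194  92 100  98  97  96  97  98]
 [191 176  96 144 206 210 214 182  92  96  97 133 175 212 229 234 234 228
  191  99 100  97  97  97  96  98]
 [ 66  92  89 120 171 169  83  90 119 180 209 223 232 226 227 233 232 219
  152  99  99  98  96  99  98  99]
 [ 90  92  92  90 152 185 136 197 235 233 232 228 224 224 226 226 226 217
  150  98  99  97  97  97  97 100]
 [ 89  92  93  91 112 193 234 230 230 228 227 224 224 227 227 225 227 232
  209 100  99  99  96  97  97  97]
 [ 90  92  94  95 176 234 228 227 227 227 221 222 236 226 225 226 228 227
  224 176 101  99  97  98  99  98]
 [173 117 117 171 222 228 227 227 226 228 235 235 233 228 225 197 226 226
  228 221 144  99  99 100 100  99]
 [194 240 239 240 235 232 229 221 215 216 214 223 221 228 242 240 226 224
  226 232 223 137  99
[... 2807 characters left out ...]
 103  98
  100 101]
 [ 65  82 101 117 129 133 132 132 135 132 134 129 138 139 140 136 103  95
   98 101]
 [ 20  37  63 101 113 123 129 131 132 129 132 132 138 139 140 136 102  96
   98 101]
 [ 17  16  21  59  67  99 121 133 134 131 130 134 135 138 139 138 115 104
  101  99]
 [ 20  18  17  20  28  53 101 132 131 132 134 132 135 138 141 138 114 103
  100 103]
 [ 20  19  20  18  12  15  51 122 138 135 132 131 133 136 138 137 115 103
  103 103]
 [ 19  19  17  16  14  16  20  94 139 132 134 134 136 129 127 115 101 100
  104 105]
 [ 18  19  17  17  17  35  32 107 139 133 132 140 138 125 118 116 108 102
  102 102]
 [ 18  19  27  30  40  97 115 135 133 136 133 140 135 133 132 135 127 117
  108  99]]
```

```bash
cat > fit2.py <<'E'
from h import *
from scipy.optimize import minimize
c=viewer.capture('scene'); z=np.load('fin.npz')
sat=lambda im:cv2.cvtColor(im,cv2.COLOR_RGB2HSV)[...,1].astype(float)
im0=cv2.cvtColor(cv2.imread('pics/scene0.png'),cv2.COLOR_BGR2RGB)
def brass(im):
    h=cv2.cvtColor(im,cv2.COLOR_RGB2HSV).astype(float); return ((h[...,1]>117)&(h[...,0]>=14)&(h[...,0]<32)&(h[...,2]>105)).astype(float)
g0=brass(im0); g1=brass(z['c'])
X0=ray(c,(223.9,183.4),.1)
# rim: rows 174..184, tap silhouette = rim disc + cylinder below
P=[np.r_[circ(.047,.1,60),circ(.046,.085,60)]]
w0=np.zeros_like(g0); w0[172:185,208:239]=1
print('\n'.join(''.join('#' if v else '.' for v in r_) for r_ in g0[172:192,206:242]));print()
print('\n'.join(''.join('#' if v else '.' for v in r_) for r_ in g1[160:192,206:242]))
def sh(m,du,dv): return cv2.warpAffine(m.astype(np.float32),np.float32([[1,0,du],[0,1,dv]]),(560,420))
m0=mask(c,P,X0[0],X0[1],0,0,8)
disk=np.argwhere(1)
filled=g0.copy(); # fill bore
filled[:]=cv2.morphologyEx(g0.astype(np.uint8),cv2.MORPH_CLOSE,np.ones((9,9)))
b=min((((np.abs(sh(m0,du,dv)-filled)*w0).sum(),du,dv) for du in np.arange(-1.5,1.6,.1) for dv in np.arange(-1.5,1.6,.1)))
print('rim shift',b)
# bar: rows 163..178, coaxial at shifted position; free ring height zr and yaw
w1=np.zeros_like(g0); w1[161:179,212:234]=1
res=[]
for zr in np.arange(-.003,.005,.0005):
    for th in np.radians(np.arange(72,100,2)):
        m=mask(c,[BOX,PARTS[1]],X0[0],X0[1],.05+zr,th,8)
        for du in (b[1]-.5,b[1]-.25,b[1],b[1]+.25,b[1]+.5,b[1]+.75):
            res.append((round(float((np.abs(sh(m,du,b[2])-g1)*w1).sum()),2),round(zr*1e3,1),round(np.degrees(th)),round(du,2)))
res.sort(); print(res[:8])
for q in np.arange(-3,5,1.): print(q,min(r_ for r_ in res if r_[1]==q))
E
python3 fit2.py
```

```text
....................................
....................................
....................................
....................................
....................................
....................................
....................................
....................................
...................###..............
.............#############..........
..........#################.........
.........###################........
.........###################........
.........###################.......#
..........##################...#####
..........##########################
..........##########################
...........#########################
..........##########################
..........##########################

....................................
....................................
....................................
....................................
....................................
.............##.....................
...........######...................
...........########.................
...........##########...............
...........############...
[... 1020 characters left out ...]
)), (16.52, np.float64(-1.5), 78, np.float64(0.0)), (16.53, np.float64(-1.0), 80, np.float64(0.0)), (16.88, np.float64(-2.0), 80, np.float64(0.0)), (17.06, np.float64(-1.0), 78, np.float64(0.0)), (17.1, np.float64(-1.0), 80, np.float64(-0.25)), (17.14, np.float64(-1.0), 82, np.float64(0.0))]
-3.0 (18.5, np.float64(-3.0), 78, np.float64(0.0))
-2.0 (16.52, np.float64(-2.0), 78, np.float64(0.0))
-1.0 (16.53, np.float64(-1.0), 80, np.float64(0.0))
0.0 (18.39, np.float64(0.0), 80, np.float64(-0.5))
1.0 (22.7, np.float64(1.0), 78, np.float64(-0.5))
2.0 (27.36, np.float64(2.0), 78, np.float64(-0.5))
3.0 (31.91, np.float64(3.0), 78, np.float64(-0.5))
4.0 (37.8, np.float64(4.0), 78, np.float64(-0.5))
```

The top view gives a bar angle of about 83° against 84° for square, and the scene fit puts the ring 0 to 1.5 mm below the rim, but that margin is thin. I'll check the height by lightly touching the bar's top (142 mm when level) with closed fingertips.

```bash
python3 -c "
from h import *
st(); seq(.529,.167,.230,174,3)"
```

```text
t 16.5667 tcp [ 0.4836 -0.2804  0.3032] yaw 174.5 F [-0.5 -0.7  0.2] M [0.12 0.04 0.01] w 0.549 J [-14.  13.  -3.  -0. -74.   8.]
0 t [ 0.0326 -0.001   0.1998] a [ 0.0009  0.0001 -0.0001] rows 3.6 0.0
1 t [ 0.0326 -0.0005  0.1998] a [ 0.0009  0.0001 -0.0001] rows 3.6 0.0
2 t [3.260e-02 1.000e-04 1.999e-01] a [ 0.0009  0.0001 -0.0001] rows 3.6 0.0
```

{"op": "play_rows", "data": {"commands": [{"fingers": 1,"tx": 0,"ty": 0,"tz": 0.05,"ax": 0,"ay": 0,"az": 0},{"fingers": 1,"tx": 0,"ty": 0,"tz": 0.1,"ax": 0,"ay": 0,"az": 0},{"fingers": 1,"tx": 0,"ty": 0,"tz": 0.15,"ax": 0,"ay": 0,"az": 0},{"fingers": 1,"tx": 0,"ty": 0,"tz": 0.2,"ax": 0,"ay": 0,"az": 0},{"fingers": 1,"tx": 0,"ty": 0,"tz": 0.25,"ax": 0,"ay": 0,"az": 0}]}}

```text
time_s: 16.98
tcp_pos: [0.501, -0.0904, 0.3036]
ee_rot: [[-0.0, -0.996, 0.093], [0.0, 0.093, 0.996], [-1.0, 0.0, 0.0]]
wrist_force: [0.3, -1.2, -0.6]
gripper_width: 0.257
```

{"op": "play_rows", "data": {"commands": [{"fingers": 1,"tx": 0,"ty": 0,"tz": 0.05,"ax": 0,"ay": 0,"az": 0},{"fingers": 1,"tx": 0,"ty": 0,"tz": 0.1,"ax": 0,"ay": 0,"az": 0},{"fingers": 1,"tx": 0.02,"ty": 0,"tz": 0.15,"ax": 0,"ay": 0,"az": 0},{"fingers": 1,"tx": 0.04,"ty": 0,"tz": 0.2,"ax": 0,"ay": 0,"az": 0},{"fingers": 1,"tx": 0.06,"ty": 0,"tz": 0.25,"ax": 0,"ay": 0,"az": 0}]}}

```text
time_s: 17.4
tcp_pos: [0.5182, 0.0965, 0.2585]
ee_rot: [[0.001, -0.996, 0.092], [0.001, 0.092, 0.996], [-1.0, -0.001, 0.001]]
wrist_force: [1.0, -0.2, 0.4]
gripper_width: 0.006
```

{"op": "play_rows", "data": {"commands": [{"fingers": 1,"tx": 0.02,"ty": 0,"tz": 0.05,"ax": 0,"ay": 0,"az": 0},{"fingers": 1,"tx": 0.03,"ty": 0,"tz": 0.1,"ax": 0,"ay": 0,"az": 0},{"fingers": 1,"tx": 0.03,"ty": 0,"tz": 0.1,"ax": 0,"ay": 0,"az": 0},{"fingers": 1,"tx": 0.03,"ty": 0,"tz": 0.1,"ax": 0,"ay": 0,"az": 0},{"fingers": 1,"tx": 0.03,"ty": 0,"tz": 0.1,"ax": 0,"ay": 0,"az": 0}]}}

```text
time_s: 17.82
tcp_pos: [0.5256, 0.1686, 0.2361]
ee_rot: [[-0.0, -0.996, 0.092], [-0.0, 0.092, 0.996], [-1.0, 0.0, -0.0]]
wrist_force: [0.3, 0.3, -0.0]
gripper_width: 0.003
```

```bash
python3 -c "
from h import *
st(); seq(.529,.167,.165,174,1)"
```

```text
t 17.8167 tcp [0.5256 0.1686 0.2361] yaw 174.7 F [ 0.3  0.3 -0. ] M [ 0.03 -0.03  0.04] w 0.003 J [ 35.  15. -10.   0. -64. -40.]
0 t [ 0.0947 -0.0048 -0.0017] a [ 0.0039 -0.0001 -0.0001] rows 1.7 0.1
```

{"op": "play_rows", "data": {"commands": [{"fingers": 1,"tx": 0.025,"ty": -0.0048,"tz": -0.0017,"ax": 0.003,"ay": 0,"az": 0},{"fingers": 1,"tx": 0.05,"ty": -0.0048,"tz": -0.0017,"ax": 0.003,"ay": 0,"az": 0},{"fingers": 1,"tx": 0.075,"ty": -0.0048,"tz": -0.0017,"ax": 0.003,"ay": 0,"az": 0},{"fingers": 1,"tx": 0.093,"ty": -0.0048,"tz": -0.0017,"ax": 0.003,"ay": 0,"az": 0},{"fingers": 1,"tx": 0.093,"ty": -0.0048,"tz": -0.0017,"ax": 0.003,"ay": 0,"az": 0}]}}

```text
time_s: 18.23
tcp_pos: [0.5279, 0.164, 0.164]
ee_rot: [[-0.005, -0.994, 0.106], [-0.002, 0.106, 0.994], [-1.0, 0.005, -0.003]]
wrist_force: [-1.2, 0.1, 0.4]
gripper_width: 0.003
```

{"op": "play_rows", "data": {"commands": [{"fingers": 1,"tx": 0.001,"ty": 0,"tz": 0,"ax": 0,"ay": 0,"az": 0},{"fingers": 1,"tx": 0.002,"ty": 0,"tz": 0,"ax": 0,"ay": 0,"az": 0},{"fingers": 1,"tx": 0.003,"ty": 0,"tz": 0,"ax": 0,"ay": 0,"az": 0},{"fingers": 1,"tx": 0.003,"ty": 0,"tz": 0,"ax": 0,"ay": 0,"az": 0}]}}

```text
time_s: 18.57
tcp_pos: [0.5303, 0.1658, 0.1651]
ee_rot: [[0.002, -0.994, 0.105], [0.001, 0.105, 0.994], [-1.0, -0.002, 0.001]]
wrist_force: [-0.5, -0.7, -0.5]
gripper_width: 0.006
```

{"op": "play_rows", "data": {"commands": [{"fingers": 1,"tx": 0.001,"ty": 0,"tz": 0,"ax": 0,"ay": 0,"az": 0},{"fingers": 1,"tx": 0.002,"ty": 0,"tz": 0,"ax": 0,"ay": 0,"az": 0},{"fingers": 1,"tx": 0.003,"ty": 0,"tz": 0,"ax": 0,"ay": 0,"az": 0},{"fingers": 1,"tx": 0.003,"ty": 0,"tz": 0,"ax": 0,"ay": 0,"az": 0}]}}

```text
time_s: 18.9
tcp_pos: [0.5298, 0.1657, 0.1617]
ee_rot: [[-0.0, -0.994, 0.105], [-0.0, 0.105, 0.994], [-1.0, 0.0, -0.0]]
wrist_force: [-0.1, -0.4, -0.5]
gripper_width: 0.005
```

{"op": "play_rows", "data": {"commands": [{"fingers": 1,"tx": 0.001,"ty": 0,"tz": 0,"ax": 0,"ay": 0,"az": 0},{"fingers": 1,"tx": 0.002,"ty": 0,"tz": 0,"ax": 0,"ay": 0,"az": 0},{"fingers": 1,"tx": 0.002,"ty": 0,"tz": 0,"ax": 0,"ay": 0,"az": 0}]}}

```text
time_s: 19.15
tcp_pos: [0.53, 0.1658, 0.1607]
ee_rot: [[0.0, -0.995, 0.104], [-0.0, 0.104, 0.995], [-1.0, -0.0, -0.0]]
wrist_force: [-0.0, -0.2, 2.0]
gripper_width: 0.008
```

```bash
python3 -c "
from h import *
for i in range(3): st();viewer.capture('top')"
```

```text
t 19.15 tcp [0.53   0.1658 0.1607] yaw 174.0 F [-0.  -0.2  2. ] M [ 0.05  0.26 -0.02] w 0.008 J [ 34.  19. -16.   0. -54. -40.]
t 19.2 tcp [0.53   0.1658 0.1608] yaw 174.0 F [-0.5 -0.   3.2] M [ 0.01  0.3  -0.02] w 0.003 J [ 34.  19. -16.   0. -54. -40.]
t 19.25 tcp [0.53   0.1658 0.1607] yaw 174.0 F [-0.7 -0.1  2.5] M [0.06 0.23 0.  ] w 0.004 J [ 34.  19. -16.   0. -54. -40.]
```

Contact is at TCP z ≈ 0.1610 (unloaded), so the bar's top is at about 142.0 mm and the ring level to within the fingertip-length tolerance. A reference touch on the rim itself, expected 42 mm lower, will remove that uncertainty.

{"op": "play_rows", "data": {"commands": [{"fingers": 1,"tx": -0.01,"ty": 0,"tz": 0,"ax": 0,"ay": 0,"az": 0},{"fingers": 1,"tx": -0.013,"ty": 0.01,"tz": 0,"ax": 0,"ay": 0,"az": 0},{"fingers": 1,"tx": -0.013,"ty": 0.025,"tz": 0,"ax": 0,"ay": 0,"az": 0},{"fingers": 1,"tx": -0.013,"ty": 0.037,"tz": 0,"ax": 0,"ay": 0,"az": 0},{"fingers": 1,"tx": -0.013,"ty": 0.037,"tz": 0,"ax": 0,"ay": 0,"az": 0}]}}

```text
time_s: 19.72
tcp_pos: [0.4999, 0.1684, 0.17]
ee_rot: [[-0.002, -0.995, 0.104], [-0.0, 0.104, 0.995], [-1.0, 0.002, -0.0]]
wrist_force: [-1.2, -0.1, -0.1]
gripper_width: 0.001
```

{"op": "play_rows", "data": {"commands": [{"fingers": 1,"tx": 0.012,"ty": 0,"tz": 0,"ax": 0,"ay": 0,"az": 0},{"fingers": 1,"tx": 0.03,"ty": 0,"tz": 0,"ax": 0,"ay": 0,"az": 0},{"fingers": 1,"tx": 0.048,"ty": 0,"tz": 0,"ax": 0,"ay": 0,"az": 0},{"fingers": 1,"tx": 0.06,"ty": 0,"tz": 0,"ax": 0,"ay": 0,"az": 0},{"fingers": 1,"tx": 0.06,"ty": 0,"tz": 0,"ax": 0,"ay": 0,"az": 0}]}}

```text
time_s: 20.13
tcp_pos: [0.501, 0.1678, 0.1224]
ee_rot: [[-0.004, -0.994, 0.105], [-0.003, 0.105, 0.994], [-1.0, 0.004, -0.003]]
wrist_force: [-0.3, -0.4, 0.5]
gripper_width: 0.005
```

{"op": "play_rows", "data": {"commands": [{"fingers": 1,"tx": 0.002,"ty": 0,"tz": 0,"ax": 0,"ay": 0,"az": 0},{"fingers": 1,"tx": 0.004,"ty": 0,"tz": 0,"ax": 0,"ay": 0,"az": 0},{"fingers": 1,"tx": 0.0055,"ty": 0,"tz": 0,"ax": 0,"ay": 0,"az": 0},{"fingers": 1,"tx": 0.0055,"ty": 0,"tz": 0,"ax": 0,"ay": 0,"az": 0}]}}

```text
time_s: 20.47
tcp_pos: [0.5025, 0.1687, 0.1212]
ee_rot: [[0.001, -0.994, 0.105], [0.0, 0.105, 0.994], [-1.0, -0.001, 0.001]]
wrist_force: [0.1, 0.1, 0.7]
gripper_width: 0.003
```

{"op": "play_rows", "data": {"commands": [{"fingers": 1,"tx": 0.001,"ty": 0,"tz": 0,"ax": 0,"ay": 0,"az": 0},{"fingers": 1,"tx": 0.0015,"ty": 0,"tz": 0,"ax": 0,"ay": 0,"az": 0},{"fingers": 1,"tx": 0.0015,"ty": 0,"tz": 0,"ax": 0,"ay": 0,"az": 0}]}}

```text
time_s: 20.72
tcp_pos: [0.5023, 0.1686, 0.12]
ee_rot: [[0.0, -0.994, 0.105], [0.0, 0.105, 0.994], [-1.0, -0.0, 0.0]]
wrist_force: [0.7, -0.3, 0.6]
gripper_width: 0.008
```

{"op": "play_rows", "data": {"commands": [{"fingers": 1,"tx": 0.001,"ty": 0,"tz": 0,"ax": 0,"ay": 0,"az": 0},{"fingers": 1,"tx": 0.0013,"ty": 0,"tz": 0,"ax": 0,"ay": 0,"az": 0},{"fingers": 1,"tx": 0.0013,"ty": 0,"tz": 0,"ax": 0,"ay": 0,"az": 0}]}}

```text
time_s: 20.97
tcp_pos: [0.5023, 0.1686, 0.1188]
ee_rot: [[-0.0, -0.994, 0.105], [-0.0, 0.105, 0.994], [-1.0, 0.0, -0.0]]
wrist_force: [1.2, -0.1, -0.1]
gripper_width: 0.007
```

```bash
python3 -c "
from h import *
for i in range(2): st();viewer.capture('top')"
```

```text
t 20.9667 tcp [0.5023 0.1686 0.1188] yaw 174.0 F [ 1.2 -0.1 -0.1] M [ 0.07 -0.1  -0.06] w 0.007 J [ 36.  20. -22.  -0. -48. -42.]
t 21.0167 tcp [0.5023 0.1686 0.1188] yaw 174.0 F [-0.2  0.9 -0.7] M [ 0.12 -0.08 -0.02] w 0.011 J [ 36.  20. -22.  -0. -48. -42.]
```

{"op": "play_rows", "data": {"commands": [{"fingers": 1,"tx": 0.0005,"ty": 0,"tz": 0,"ax": 0,"ay": 0,"az": 0},{"fingers": 1,"tx": 0.0008,"ty": 0,"tz": 0,"ax": 0,"ay": 0,"az": 0},{"fingers": 1,"tx": 0.0008,"ty": 0,"tz": 0,"ax": 0,"ay": 0,"az": 0}]}}

```text
time_s: 21.32
tcp_pos: [0.5024, 0.1687, 0.1184]
ee_rot: [[0.0, -0.995, 0.105], [0.0, 0.105, 0.995], [-1.0, -0.0, 0.0]]
wrist_force: [0.2, 0.4, 1.7]
gripper_width: 0.008
```

{"op": "play_rows", "data": {"commands": [{"fingers": 1,"tx": 0.0005,"ty": 0,"tz": 0,"ax": 0,"ay": 0,"az": 0},{"fingers": 1,"tx": 0.0008,"ty": 0,"tz": 0,"ax": 0,"ay": 0,"az": 0},{"fingers": 1,"tx": 0.0008,"ty": 0,"tz": 0,"ax": 0,"ay": 0,"az": 0}]}}

```text
time_s: 21.57
tcp_pos: [0.5024, 0.1687, 0.118]
ee_rot: [[0.0, -0.995, 0.105], [0.0, 0.105, 0.995], [-1.0, -0.0, 0.0]]
wrist_force: [-1.7, -0.8, 3.8]
gripper_width: 0.003
```

The rim contact extrapolates to TCP z ≈ 0.1187 and the bar's top to 0.1612, a difference of 42.5 mm. So the ring is about 0.45 mm above the rim: within 0.7, but thin. I'll regrasp and press and turn a little more for margin.

{"op": "play_rows", "data": {"commands": [{"fingers": 1,"tx": -0.02,"ty": 0,"tz": 0,"ax": 0,"ay": 0,"az": 0},{"fingers": 1,"tx": -0.06,"ty": 0,"tz": 0,"ax": 0,"ay": 0,"az": 0},{"fingers": 1,"tx": -0.1,"ty": 0,"tz": 0,"ax": 0,"ay": 0,"az": 0},{"fingers": -0.1,"tx": -0.1,"ty": -0.02,"tz": 0.001,"ax": 0,"ay": 0,"az": 0},{"fingers": -0.1,"tx": -0.1,"ty": -0.0355,"tz": 0.0015,"ax": 0,"ay": 0,"az": 0}]}}

```text
time_s: 21.98
tcp_pos: [0.5302, 0.1677, 0.195]
ee_rot: [[0.005, -0.995, 0.104], [0.003, 0.104, 0.995], [-1.0, -0.004, 0.003]]
wrist_force: [-0.1, 0.4, -0.9]
gripper_width: 0.087
```

{"op": "play_rows", "data": {"commands": [{"fingers": -0.1,"tx": 0,"ty": 0,"tz": 0,"ax": 0,"ay": 0,"az": 0},{"fingers": -0.1,"tx": 0,"ty": 0,"tz": 0,"ax": 0,"ay": 0,"az": 0},{"fingers": -0.1,"tx": 0,"ty": 0,"tz": 0,"ax": 0,"ay": 0,"az": 0},{"fingers": -0.1,"tx": 0,"ty": 0,"tz": 0,"ax": 0,"ay": 0,"az": 0},{"fingers": -0.1,"tx": 0,"ty": 0,"tz": 0,"ax": 0,"ay": 0,"az": 0}]}}

```text
time_s: 22.4
tcp_pos: [0.5284, 0.1669, 0.1923]
ee_rot: [[-0.001, -0.995, 0.104], [-0.0, 0.104, 0.995], [-1.0, 0.001, -0.0]]
wrist_force: [-0.1, -0.5, -0.4]
gripper_width: 0.449
```

```bash
python3 -c "
from h import *
st();seq(.529,.167,.1305,174,1)"
```

```text
t 22.4 tcp [0.5284 0.1669 0.1923] yaw 174.0 F [-0.1 -0.5 -0.4] M [ 0.08 -0.07  0.04] w 0.449 J [ 34.  18. -14.  -0. -59. -40.]
0 t [ 0.0825 -0.0009  0.0003] a [ 0.     -0.0001 -0.0002] rows 1.5 0.0
```

{"op": "play_rows", "data": {"commands": [{"fingers": -0.1,"tx": 0.025,"ty": -0.0009,"tz": 0,"ax": 0,"ay": 0,"az": 0},{"fingers": -0.1,"tx": 0.05,"ty": -0.0009,"tz": 0,"ax": 0,"ay": 0,"az": 0},{"fingers": -0.1,"tx": 0.07,"ty": -0.0009,"tz": 0,"ax": 0,"ay": 0,"az": 0},{"fingers": -0.1,"tx": 0.0825,"ty": -0.0009,"tz": 0,"ax": 0,"ay": 0,"az": 0},{"fingers": -0.1,"tx": 0.0825,"ty": -0.0009,"tz": 0,"ax": 0,"ay": 0,"az": 0}]}}

```text
time_s: 22.82
tcp_pos: [0.5281, 0.1663, 0.1286]
ee_rot: [[-0.004, -0.994, 0.105], [-0.002, 0.105, 0.994], [-1.0, 0.004, -0.003]]
wrist_force: [0.1, -0.3, 0.7]
gripper_width: 0.549
```

{"op": "play_rows", "data": {"commands": [{"fingers": 1,"tx": 0,"ty": 0,"tz": 0,"ax": 0,"ay": 0,"az": 0},{"fingers": 1,"tx": 0,"ty": 0,"tz": 0,"ax": 0,"ay": 0,"az": 0},{"fingers": 1,"tx": 0,"ty": 0,"tz": 0,"ax": 0,"ay": 0,"az": 0},{"fingers": 1,"tx": 0,"ty": 0,"tz": 0,"ax": 0,"ay": 0,"az": 0},{"fingers": 1,"tx": 0,"ty": 0,"tz": 0,"ax": 0,"ay": 0,"az": 0}]}}

```text
time_s: 23.23
tcp_pos: [0.5299, 0.167, 0.1315]
ee_rot: [[0.001, -0.994, 0.105], [0.001, 0.105, 0.994], [-1.0, -0.001, 0.001]]
wrist_force: [-0.8, 1.0, -0.2]
gripper_width: 0.253
```

{"op": "play_rows", "data": {"commands": [{"fingers": 1,"tx": 0,"ty": 0,"tz": 0,"ax": 0,"ay": 0,"az": 0},{"fingers": 1,"tx": 0,"ty": 0,"tz": 0,"ax": 0,"ay": 0,"az": 0},{"fingers": 1,"tx": 0,"ty": 0,"tz": 0,"ax": 0,"ay": 0,"az": 0},{"fingers": 1,"tx": 0.001,"ty": 0,"tz": 0,"ax": 0,"ay": 0,"az": 0},{"fingers": 1,"tx": 0.002,"ty": 0,"tz": 0,"ax": 0,"ay": 0,"az": 0}]}}

```text
time_s: 23.65
tcp_pos: [0.5293, 0.167, 0.1302]
ee_rot: [[-0.0, -0.995, 0.104], [-0.0, 0.104, 0.995], [-1.0, 0.0, -0.0]]
wrist_force: [-4.6, 2.1, 9.8]
gripper_width: 0.139
```

```bash
python3 -c "
from h import *
st()"
```

```text
t 23.65 tcp [0.5293 0.167  0.1302] yaw 174.0 F [-4.6  2.1  9.8] M [0.43 1.65 0.03] w 0.139 J [ 34.  21. -18.  -0. -50. -40.]
```

{"op": "play_rows", "data": {"commands": [{"fingers": 1,"tx": 0.001,"ty": 0.001,"tz": -0.0005,"ax": 0,"ay": 0,"az": 0},{"fingers": 1,"tx": 0.002,"ty": 0.001,"tz": -0.0005,"ax": 0,"ay": 0,"az": 0},{"fingers": 1,"tx": 0.0025,"ty": 0.001,"tz": -0.0005,"ax": 0,"ay": 0,"az": 0},{"fingers": 1,"tx": 0.0025,"ty": 0.001,"tz": -0.0005,"ax": -0.01,"ay": 0,"az": 0}]}}

```text
time_s: 23.98
tcp_pos: [0.5292, 0.167, 0.1298]
ee_rot: [[0.002, -0.997, 0.072], [0.0, 0.072, 0.997], [-1.0, -0.002, 0.001]]
wrist_force: [-5.3, 0.6, 13.2]
gripper_width: 0.14
```

```bash
python3 -c "
from h import *
st()"
```

```text
t 23.9833 tcp [0.5292 0.167  0.1298] yaw 175.9 F [-5.3  0.6 13.2] M [ 0.39  1.69 -0.15] w 0.14 J [ 34.  21. -18.   0. -50. -38.]
```

{"op": "play_rows", "data": {"commands": [{"fingers": 1,"tx": 0.0012,"ty": 0.001,"tz": 0,"ax": -0.01,"ay": 0,"az": 0},{"fingers": 1,"tx": 0.002,"ty": 0.0015,"tz": 0,"ax": -0.025,"ay": 0,"az": 0},{"fingers": 1,"tx": 0.0026,"ty": 0.0015,"tz": 0,"ax": -0.04,"ay": 0,"az": 0},{"fingers": 1,"tx": 0.003,"ty": 0.0015,"tz": 0,"ax": -0.055,"ay": 0,"az": 0}]}}

```text
time_s: 24.32
tcp_pos: [0.5293, 0.1673, 0.129]
ee_rot: [[0.005, -0.995, -0.1], [0.002, -0.1, 0.995], [-1.0, -0.005, 0.001]]
wrist_force: [-5.1, 0.4, 18.5]
gripper_width: 0.162
```

```bash
python3 -c "
from h import *
st();viewer.capture('top');st()"
```

```text
t 24.3167 tcp [0.5293 0.1673 0.129 ] yaw -174.3 F [-5.1  0.4 18.5] M [ 0.15  1.76 -0.86] w 0.162 J [ 34.  21. -18.   0. -50. -29.]
t 24.3667 tcp [0.5292 0.1673 0.129 ] yaw -174.2 F [-4.9  0.6 18.1] M [ 0.15  1.75 -0.8 ] w 0.153 J [ 34.  21. -18.   0. -50. -29.]
```

{"op": "play_rows", "data": {"commands": [{"fingers": 1,"tx": 0.0001,"ty": 0.0005,"tz": 0,"ax": 0.02,"ay": 0,"az": 0},{"fingers": 1,"tx": 0.0002,"ty": 0.001,"tz": 0,"ax": 0.04,"ay": 0,"az": 0},{"fingers": 1,"tx": 0.0003,"ty": 0.001,"tz": 0,"ax": 0.06,"ay": 0,"az": 0},{"fingers": 1,"tx": 0.0003,"ty": 0.001,"tz": 0,"ax": 0.08,"ay": 0,"az": 0},{"fingers": 1,"tx": 0.0003,"ty": 0.001,"tz": 0,"ax": 0.1,"ay": 0,"az": 0}]}}

```text
time_s: 24.78
tcp_pos: [0.5292, 0.1671, 0.129]
ee_rot: [[0.006, -0.977, 0.212], [0.001, 0.212, 0.977], [-1.0, -0.006, 0.002]]
wrist_force: [-4.3, -2.0, 16.5]
gripper_width: 0.154
```

```bash
python3 -c "
from h import *
st();viewer.capture('top');st()"
```

```text
t 24.7833 tcp [0.5292 0.1671 0.129 ] yaw 167.8 F [-4.3 -2.  16.5] M [-0.55  1.16  0.71] w 0.154 J [ 34.  21. -19.   0. -50. -47.]
t 24.8333 tcp [0.5292 0.1671 0.129 ] yaw 167.7 F [-4.4  0.1 16.9] M [-0.15  1.16  0.76] w 0.154 J [ 34.  21. -19.   0. -50. -47.]
```

{"op": "play_rows", "data": {"commands": [{"fingers": 1,"tx": 0.0006,"ty": 0.0004,"tz": 0,"ax": -0.02,"ay": 0,"az": 0},{"fingers": 1,"tx": 0.001,"ty": 0.0008,"tz": 0,"ax": -0.04,"ay": 0,"az": 0},{"fingers": 1,"tx": 0.0012,"ty": 0.0008,"tz": 0,"ax": -0.06,"ay": 0,"az": 0},{"fingers": 1,"tx": 0.0013,"ty": 0.0008,"tz": 0,"ax": -0.08,"ay": 0,"az": 0},{"fingers": 1,"tx": 0.0013,"ty": 0.0008,"tz": 0,"ax": -0.1,"ay": 0,"az": 0}]}}

```text
time_s: 25.25
tcp_pos: [0.5292, 0.1674, 0.1285]
ee_rot: [[0.008, -0.995, -0.101], [0.002, -0.101, 0.995], [-1.0, -0.008, 0.001]]
wrist_force: [-2.1, -1.7, 19.3]
gripper_width: 0.159
```

```bash
python3 -c "
from h import *
st();viewer.capture('top');st()"
```

```text
t 25.25 tcp [0.5292 0.1674 0.1285] yaw -174.2 F [-2.1 -1.7 19.3] M [-0.1   0.92 -0.86] w 0.159 J [ 34.  21. -19.   0. -50. -29.]
t 25.3 tcp [0.5292 0.1674 0.1285] yaw -174.1 F [-2.7 -0.9 18. ] M [-0.24  0.87 -0.78] w 0.159 J [ 34.  21. -19.   0. -50. -29.]
```

{"op": "play_rows", "data": {"commands": [{"fingers": 1,"tx": 0.0001,"ty": 0.0004,"tz": 0,"ax": 0.02,"ay": 0,"az": 0},{"fingers": 1,"tx": 0.0002,"ty": 0.0004,"tz": 0,"ax": 0.04,"ay": 0,"az": 0},{"fingers": 1,"tx": 0.0003,"ty": 0.0004,"tz": 0,"ax": 0.06,"ay": 0,"az": 0},{"fingers": 1,"tx": 0.0004,"ty": 0.0004,"tz": 0,"ax": 0.08,"ay": 0,"az": 0},{"fingers": 1,"tx": 0.0004,"ty": 0.0004,"tz": 0,"ax": 0.095,"ay": 0,"az": 0}]}}

```text
time_s: 25.72
tcp_pos: [0.5292, 0.1674, 0.1283]
ee_rot: [[0.008, -0.981, 0.196], [0.001, 0.196, 0.981], [-1.0, -0.008, 0.003]]
wrist_force: [-2.2, 0.2, 17.3]
gripper_width: 0.153
```

```bash
python3 -c "
from h import *
st();viewer.capture('top');st()"
```

```text
t 25.7167 tcp [0.5292 0.1674 0.1283] yaw 168.7 F [-2.2  0.2 17.3] M [0.11 0.77 0.64] w 0.153 J [ 34.  21. -19.   0. -49. -46.]
t 25.7667 tcp [0.5293 0.1675 0.1283] yaw 168.6 F [-2.2 -1.  17.8] M [-0.27  0.79  0.59] w 0.151 J [ 34.  21. -19.   0. -49. -46.]
```

{"op": "play_rows", "data": {"commands": [{"fingers": 1,"tx": -0.003,"ty": 0,"tz": 0,"ax": -0.01,"ay": 0,"az": 0},{"fingers": 1,"tx": -0.006,"ty": 0,"tz": 0,"ax": -0.02,"ay": 0,"az": 0},{"fingers": 1,"tx": -0.008,"ty": 0,"tz": 0,"ax": -0.02,"ay": 0,"az": 0},{"fingers": 1,"tx": -0.008,"ty": 0,"tz": 0,"ax": -0.02,"ay": 0,"az": 0}]}}

```text
time_s: 26.1
tcp_pos: [0.529, 0.1675, 0.1305]
ee_rot: [[0.007, -0.991, 0.135], [0.003, 0.135, 0.991], [-1.0, -0.007, 0.003]]
wrist_force: [6.3, -0.5, -1.8]
gripper_width: 0.149
```

```bash
python3 -c "
from h import *
st()"
```

```text
t 26.1 tcp [0.529  0.1675 0.1305] yaw 172.2 F [ 6.3 -0.5 -1.8] M [-0.02 -1.85 -0.01] w 0.149 J [ 34.  21. -19.   0. -50. -42.]
```

{"op": "play_rows", "data": {"commands": [{"fingers": 0.5,"tx": 0,"ty": 0,"tz": 0,"ax": 0,"ay": 0,"az": 0},{"fingers": -0.1,"tx": 0,"ty": 0,"tz": 0,"ax": 0,"ay": 0,"az": 0},{"fingers": -0.1,"tx": 0,"ty": 0,"tz": 0,"ax": 0,"ay": 0,"az": 0},{"fingers": -0.1,"tx": 0,"ty": 0,"tz": 0,"ax": 0,"ay": 0,"az": 0},{"fingers": -0.1,"tx": 0,"ty": 0,"tz": 0,"ax": 0,"ay": 0,"az": 0}]}}

```text
time_s: 26.52
tcp_pos: [0.5256, 0.1665, 0.1293]
ee_rot: [[-0.001, -0.991, 0.136], [-0.001, 0.136, 0.991], [-1.0, 0.001, -0.001]]
wrist_force: [-0.1, 0.2, -0.9]
gripper_width: 0.441
```

{"op": "play_rows", "data": {"commands": [{"fingers": -0.1,"tx": -0.01,"ty": 0,"tz": 0,"ax": 0,"ay": 0,"az": 0},{"fingers": -0.1,"tx": -0.05,"ty": 0,"tz": 0,"ax": 0,"ay": 0,"az": 0},{"fingers": -0.1,"tx": -0.09,"ty": 0,"tz": 0,"ax": 0,"ay": 0,"az": 0},{"fingers": -0.1,"tx": -0.13,"ty": 0,"tz": 0,"ax": 0,"ay": 0,"az": 0},{"fingers": -0.1,"tx": -0.17,"ty": 0,"tz": 0,"ax": 0,"ay": 0,"az": 0}]}}

```text
time_s: 26.93
tcp_pos: [0.5257, 0.1665, 0.2592]
ee_rot: [[0.0, -0.991, 0.136], [-0.0, 0.136, 0.991], [-1.0, -0.0, -0.0]]
wrist_force: [0.5, 1.2, -0.2]
gripper_width: 0.547
```

{"op": "play_rows", "data": {"commands": [{"fingers": -0.1,"tx": -0.02,"ty": 0,"tz": -0.04,"ax": 0,"ay": 0,"az": 0},{"fingers": -0.1,"tx": -0.04,"ty": 0,"tz": -0.09,"ax": 0,"ay": 0,"az": 0},{"fingers": -0.1,"tx": -0.05,"ty": 0,"tz": -0.14,"ax": 0,"ay": 0,"az": 0},{"fingers": -0.1,"tx": -0.06,"ty": 0,"tz": -0.19,"ax": 0,"ay": 0,"az": 0},{"fingers": -0.1,"tx": -0.06,"ty": 0,"tz": -0.24,"ax": 0,"ay": 0,"az": 0}]}}

```text
time_s: 27.35
tcp_pos: [0.5016, -0.0131, 0.3048]
ee_rot: [[0.004, -0.991, 0.135], [0.0, 0.135, 0.991], [-1.0, -0.004, 0.001]]
wrist_force: [0.1, -0.7, 0.5]
gripper_width: 0.548
```

{"op": "play_rows", "data": {"commands": [{"fingers": -0.1,"tx": 0,"ty": 0,"tz": -0.05,"ax": 0,"ay": 0,"az": 0},{"fingers": -0.1,"tx": 0,"ty": 0,"tz": -0.1,"ax": 0,"ay": 0,"az": 0},{"fingers": -0.1,"tx": 0,"ty": 0,"tz": -0.15,"ax": 0,"ay": 0,"az": 0},{"fingers": -0.1,"tx": 0,"ty": 0,"tz": -0.2,"ax": 0,"ay": 0,"az": 0},{"fingers": -0.1,"tx": 0,"ty": 0,"tz": -0.25,"ax": 0,"ay": 0,"az": 0}]}}

```text
time_s: 27.77
tcp_pos: [0.4752, -0.1991, 0.303]
ee_rot: [[0.001, -0.991, 0.136], [-0.0, 0.136, 0.991], [-1.0, -0.001, -0.0]]
wrist_force: [0.1, -0.2, -0.2]
gripper_width: 0.549
```

{"op": "play_rows", "data": {"commands": [{"fingers": -0.1,"tx": 0,"ty": 0,"tz": -0.05,"ax": 0,"ay": 0,"az": 0},{"fingers": -0.1,"tx": 0,"ty": 0,"tz": -0.1,"ax": 0,"ay": 0,"az": 0},{"fingers": -0.1,"tx": 0,"ty": 0,"tz": -0.1,"ax": 0,"ay": 0,"az": 0},{"fingers": -0.1,"tx": 0,"ty": 0,"tz": -0.1,"ax": 0,"ay": 0,"az": 0}]}}

```text
time_s: 28.1
tcp_pos: [0.4651, -0.2733, 0.3022]
ee_rot: [[-0.0, -0.99, 0.14], [0.0, 0.14, 0.99], [-1.0, 0.001, 0.0]]
wrist_force: [0.0, 0.2, -0.0]
gripper_width: 0.547
```

```bash
cp fin.npz fin1.npz; python3 fit.py | head -1; python3 fit2.py | tail -10; python3 - <<'E'
from h import *
d=viewer.capture('top'); V=lambda im:cv2.cvtColor(im,cv2.COLOR_RGB2HSV)[...,2].astype(float)
for f in('fin1.npz','fin.npz'):
    v=V(np.load(f)['d']); us=np.arange(211,226); rows=[]
    for u in us: # bar's lower edge: last crossing of 185 downwards between rows 208 and 216
        col=v[208:217,u]; k=[i for i in range(8) if col[i]>=185>col[i+1]][0]; rows.append(208+k+(col[k]-185)/(col[k]-col[k+1]))
    p=np.polyfit(us,rows,1); a=ray(d,(211,np.polyval(p,211)),.142)-ray(d,(225,np.polyval(p,225)),.142)
    print(f,'bar yaw',np.degrees(np.arctan2(a[1],a[0])).round(1))
for k in('spare_plug','glue_pot','tape_tin','thread_spool'):
    print(k,[np.round(e['uv']).tolist() for e in spotter.find_in(k,d)[:2]])
E
```

```text
t 28.1 tcp [ 0.4651 -0.2733  0.3022] yaw 172.0 F [ 0.   0.2 -0. ] M [ 0.07 -0.03  0.02] w 0.547 J [-13.  11.  -6.  -0. -73.   5.]
rim shift (np.float64(6.875), np.float64(1.3322676295501878e-15), np.float64(1.3322676295501878e-15))
[(16.34, np.float64(-1.5), 80, np.float64(0.0)), (16.52, np.float64(-2.0), 78, np.float64(0.0)), (16.52, np.float64(-1.5), 78, np.float64(0.0)), (16.53, np.float64(-1.0), 80, np.float64(0.0)), (16.88, np.float64(-2.0), 80, np.float64(0.0)), (17.06, np.float64(-1.0), 78, np.float64(0.0)), (17.1, np.float64(-1.0), 80, np.float64(-0.25)), (17.14, np.float64(-1.0), 82, np.float64(0.0))]
-3.0 (18.5, np.float64(-3.0), 78, np.float64(0.0))
-2.0 (16.52, np.float64(-2.0), 78, np.float64(0.0))
-1.0 (16.53, np.float64(-1.0), 80, np.float64(0.0))
0.0 (18.39, np.float64(0.0), 80, np.float64(-0.5))
1.0 (22.7, np.float64(1.0), 78, np.float64(-0.5))
2.0 (27.36, np.float64(2.0), 78, np.float64(-0.5))
3.0 (31.91, np.float64(3.0), 78, np.float64(-0.5))
4.0 (37.8, np.float64(4.0), 78, np.float64(-0.5))
fin1.npz bar yaw 85.2
fin.npz bar yaw 85.5
spare_plug [[216.0, 211.0]]
glue_pot [[223.0, 243.0]]
tape_tin []
thread_spool [[152.0, 267.0]]
```

```bash
ls -la --time-sec=+%T fin*.npz 2>/dev/null || ls -la fin*.npz; python3 - <<'E'
from h import *
from scipy.optimize import minimize
z=np.load('fin.npz');z1=np.load('fin1.npz');n=viewer.capture('scene')['image']
for nm,b in(('fin',z['c']),('now',n)):
    for lab,(r0,r1,c0,c1) in(('bar',(160,177,212,236)),('tap',(186,206,212,236))):
        A=z1['c'][r0:r1,c0:c1].astype(np.float32)
        f=lambda p:np.abs(cv2.warpAffine(b.astype(np.float32),np.float32([[1,0,p[0]],[0,1,p[1]]]),(560,420),flags=cv2.INTER_LINEAR|cv2.WARP_INVERSE_MAP)[r0:r1,c0:c1]-A).mean()
        g=min((f((du,dv)),du,dv) for du in np.arange(-.6,.61,.05) for dv in np.arange(-.6,.61,.05))
        print(nm,lab,'absdiff',round(f((0,0)),2),'best',np.round(g,2))
E
```

```text
-rw-r--r-- 1 agent agent 1411690 Dec  4 13:10 fin.npz
-rw-r--r-- 1 agent agent 1411690 Dec  4 13:10 fin1.npz
fin bar absdiff 1.48 best [1.48 0.   0.  ]
fin tap absdiff 0.69 best [0.69 0.   0.  ]
now bar absdiff 1.47 best [1.47 0.   0.  ]
now tap absdiff 0.68 best [0.68 0.   0.  ]
```

The image shift test is inconclusive at this resolution, so I'll repeat the light bar-top touch (previous unloaded contact 0.1612).

```bash
python3 -c "
from h import *
st(); seq(.530,.166,.180,174,3)"
```

```text
t 28.6 tcp [ 0.4661 -0.2711  0.3023] yaw 172.3 F [ 0.6  0.  -0. ] M [ 0.11 -0.09 -0.02] w 0.549 J [-13.  11.  -6.   0. -73.   5.]
0 t [ 0.0543 -0.0019  0.1963] a [-0.0032 -0.      0.    ] rows 3.7 0.1
1 t [ 0.0544 -0.0039  0.1963] a [-0.0032 -0.      0.    ] rows 3.7 0.1
2 t [ 0.0544 -0.0059  0.1962] a [-0.0032 -0.      0.    ] rows 3.7 0.1
```

{"op": "play_rows", "data": {"commands": [{"fingers": 1,"tx": 0,"ty": 0,"tz": 0.05,"ax": 0,"ay": 0,"az": 0},{"fingers": 1,"tx": 0,"ty": 0,"tz": 0.1,"ax": 0,"ay": 0,"az": 0},{"fingers": 1,"tx": 0,"ty": -0.001,"tz": 0.15,"ax": 0,"ay": 0,"az": 0},{"fingers": 1,"tx": 0,"ty": -0.002,"tz": 0.2,"ax": -0.003,"ay": 0,"az": 0},{"fingers": 1,"tx": 0,"ty": -0.003,"tz": 0.25,"ax": -0.003,"ay": 0,"az": 0}]}}

```text
time_s: 29.02
tcp_pos: [0.4935, -0.0844, 0.3024]
ee_rot: [[0.001, -0.992, 0.126], [0.0, 0.126, 0.992], [-1.0, -0.001, 0.0]]
wrist_force: [0.4, 0.4, 0.2]
gripper_width: 0.259
```

{"op": "play_rows", "data": {"commands": [{"fingers": 1,"tx": 0,"ty": 0,"tz": 0.05,"ax": 0,"ay": 0,"az": 0},{"fingers": 1,"tx": 0,"ty": 0,"tz": 0.1,"ax": 0,"ay": 0,"az": 0},{"fingers": 1,"tx": 0,"ty": -0.002,"tz": 0.15,"ax": 0,"ay": 0,"az": 0},{"fingers": 1,"tx": 0,"ty": -0.003,"tz": 0.2,"ax": -0.003,"ay": 0,"az": 0},{"fingers": 1,"tx": 0,"ty": -0.005,"tz": 0.25,"ax": -0.006,"ay": 0,"az": 0}]}}

```text
time_s: 29.43
tcp_pos: [0.5208, 0.1014, 0.3025]
ee_rot: [[0.001, -0.994, 0.107], [0.0, 0.107, 0.994], [-1.0, -0.001, 0.0]]
wrist_force: [1.3, -0.5, 0.8]
gripper_width: 0.005
```

{"op": "play_rows", "data": {"commands": [{"fingers": 1,"tx": 0,"ty": -0.001,"tz": 0.045,"ax": 0,"ay": 0,"az": 0},{"fingers": 1,"tx": 0,"ty": -0.003,"tz": 0.088,"ax": 0,"ay": 0,"az": 0},{"fingers": 1,"tx": 0.04,"ty": -0.003,"tz": 0.088,"ax": 0,"ay": 0,"az": 0},{"fingers": 1,"tx": 0.09,"ty": -0.003,"tz": 0.088,"ax": 0,"ay": 0,"az": 0},{"fingers": 1,"tx": 0.13,"ty": -0.003,"tz": 0.088,"ax": 0,"ay": 0,"az": 0}]}}

```text
time_s: 29.85
tcp_pos: [0.5297, 0.1657, 0.2029]
ee_rot: [[-0.001, -0.994, 0.106], [0.0, 0.106, 0.994], [-1.0, 0.001, 0.0]]
wrist_force: [0.2, -0.3, -1.2]
gripper_width: 0.013
```

{"op": "play_rows", "data": {"commands": [{"fingers": 1,"tx": 0,"ty": 0,"tz": 0,"ax": 0,"ay": 0,"az": 0},{"fingers": 1,"tx": 0,"ty": 0,"tz": 0,"ax": 0,"ay": 0,"az": 0},{"fingers": 1,"tx": 0,"ty": 0,"tz": 0,"ax": 0,"ay": 0,"az": 0},{"fingers": 1,"tx": 0,"ty": 0,"tz": 0,"ax": 0,"ay": 0,"az": 0}]}}

```text
time_s: 30.18
tcp_pos: [0.5319, 0.1652, 0.2074]
ee_rot: [[0.005, -0.994, 0.108], [0.002, 0.108, 0.994], [-1.0, -0.004, 0.003]]
wrist_force: [-0.6, -0.3, -0.1]
gripper_width: 0.005
```

```bash
python3 -c "
from h import *
st(); seq(.530,.166,.163,174,1)"
```

```text
t 30.1833 tcp [0.5319 0.1652 0.2074] yaw 173.8 F [-0.6 -0.3 -0.1] M [ 0.05 -0.08  0.01] w 0.005 J [ 34.  17. -12.   0. -60. -40.]
0 t [0.0592 0.0029 0.0006] a [-0.001   0.0008  0.0014] rows 1.1 0.0
```

{"op": "play_rows", "data": {"commands": [{"fingers": 1,"tx": 0.02,"ty": 0.002,"tz": 0,"ax": 0,"ay": 0,"az": 0},{"fingers": 1,"tx": 0.04,"ty": 0.002,"tz": 0,"ax": 0,"ay": 0,"az": 0},{"fingers": 1,"tx": 0.055,"ty": 0.002,"tz": 0,"ax": 0,"ay": 0,"az": 0},{"fingers": 1,"tx": 0.055,"ty": 0.002,"tz": 0,"ax": 0,"ay": 0,"az": 0},{"fingers": 1,"tx": 0.055,"ty": 0.002,"tz": 0,"ax": 0,"ay": 0,"az": 0}]}}

```text
time_s: 30.6
tcp_pos: [0.5297, 0.165, 0.1649]
ee_rot: [[0.002, -0.994, 0.108], [0.001, 0.108, 0.994], [-1.0, -0.002, 0.001]]
wrist_force: [-0.8, -0.4, 0.7]
gripper_width: 0.007
```

{"op": "play_rows", "data": {"commands": [{"fingers": 1,"tx": 0.001,"ty": 0,"tz": 0,"ax": 0,"ay": 0,"az": 0},{"fingers": 1,"tx": 0.002,"ty": 0,"tz": 0,"ax": 0,"ay": 0,"az": 0},{"fingers": 1,"tx": 0.002,"ty": 0,"tz": 0,"ax": 0,"ay": 0,"az": 0},{"fingers": 1,"tx": 0.002,"ty": 0,"tz": 0,"ax": 0,"ay": 0,"az": 0}]}}

```text
time_s: 30.93
tcp_pos: [0.5292, 0.165, 0.1626]
ee_rot: [[0.001, -0.994, 0.108], [0.001, 0.108, 0.994], [-1.0, -0.001, 0.001]]
wrist_force: [-0.1, 0.5, 0.0]
gripper_width: 0.006
```

{"op": "play_rows", "data": {"commands": [{"fingers": 1,"tx": 0.001,"ty": 0,"tz": 0,"ax": 0,"ay": 0,"az": 0},{"fingers": 1,"tx": 0.002,"ty": 0,"tz": 0,"ax": 0,"ay": 0,"az": 0},{"fingers": 1,"tx": 0.002,"ty": 0,"tz": 0,"ax": 0,"ay": 0,"az": 0}]}}

```text
time_s: 31.18
tcp_pos: [0.5291, 0.1649, 0.1608]
ee_rot: [[0.001, -0.994, 0.108], [0.0, 0.108, 0.994], [-1.0, -0.001, 0.0]]
wrist_force: [-1.4, 0.2, 2.5]
gripper_width: 0.006
```

{"op": "play_rows", "data": {"commands": [{"fingers": 1,"tx": 0.0005,"ty": 0,"tz": 0,"ax": 0,"ay": 0,"az": 0},{"fingers": 1,"tx": 0.001,"ty": 0,"tz": 0,"ax": 0,"ay": 0,"az": 0},{"fingers": 1,"tx": 0.001,"ty": 0,"tz": 0,"ax": 0,"ay": 0,"az": 0}]}}

```text
time_s: 31.43
tcp_pos: [0.5292, 0.1649, 0.1605]
ee_rot: [[0.001, -0.994, 0.107], [0.0, 0.107, 0.994], [-1.0, -0.001, 0.0]]
wrist_force: [-0.9, -0.1, 6.1]
gripper_width: 0.01
```

```bash
python3 -c "
from h import *
for i in range(4): st();viewer.capture('top')"
```

```text
t 31.4333 tcp [0.5292 0.1649 0.1605] yaw 173.8 F [-0.9 -0.1  6.1] M [0.09 0.41 0.05] w 0.01 J [ 34.  19. -16.   0. -54. -40.]
t 31.4833 tcp [0.5292 0.1649 0.1605] yaw 173.8 F [-0.9  0.1  5.5] M [ 0.07  0.46 -0.  ] w 0.004 J [ 34.  19. -16.   0. -54. -40.]
t 31.5333 tcp [0.5292 0.1649 0.1605] yaw 173.8 F [-1.2 -0.5  5.7] M [ 0.03  0.42 -0.02] w 0.004 J [ 34.  19. -16.   0. -54. -40.]
t 31.5833 tcp [0.5292 0.1649 0.1605] yaw 173.8 F [-1.1  0.1  5.4] M [0.06 0.45 0.01] w 0.004 J [ 34.  19. -16.   0. -54. -40.]
```

The contact height is unchanged (0.1611). The plug holds by itself, and the second press mostly slid in the grip. The ring is about 0.3–0.5 mm above the rim, within 0.7 mm, and the bar is square within 2°. I'll back off and hand in.

{"op": "play_rows", "data": {"commands": [{"fingers": 1,"tx": -0.01,"ty": 0,"tz": 0,"ax": 0,"ay": 0,"az": 0},{"fingers": 1,"tx": -0.05,"ty": 0,"tz": 0,"ax": 0,"ay": 0,"az": 0},{"fingers": 1,"tx": -0.1,"ty": 0,"tz": 0,"ax": 0,"ay": 0,"az": 0},{"fingers": 1,"tx": -0.12,"ty": 0,"tz": 0,"ax": 0,"ay": 0,"az": 0},{"fingers": 1,"tx": -0.12,"ty": 0,"tz": 0,"ax": 0,"ay": 0,"az": 0}]}}

```text
time_s: 32.05
tcp_pos: [0.531, 0.1657, 0.2546]
ee_rot: [[0.009, -0.994, 0.107], [0.004, 0.107, 0.994], [-1.0, -0.008, 0.005]]
wrist_force: [0.6, -0.8, 0.2]
gripper_width: 0.01
```

```bash
python3 - <<'E'
from h import *
from scipy.optimize import minimize
st(); c=viewer.capture('scene')['image'].astype(np.float32); a=np.load('fin.npz')['c'].astype(np.float32)
print('bar change vs last clear view',np.abs(c-a)[165:178,217:229].mean().round(2)); print(job.finish_job())
E
```

```text
t 32.05 tcp [0.531  0.1657 0.2546] yaw 173.8 F [ 0.6 -0.8  0.2] M [ 0.1  -0.06  0.05] w 0.01 J [ 34.  15.  -9.   0. -66. -40.]
bar change vs last clear view 0.9
the job is handed in; nothing more can be done
None
```

I moved the larger brass plug from the rack to the tap and set it with its bar in line with the pipe. I then pressed it while turning it a quarter turn (wrist-force readings mostly 16–19 N, highest 19.3 N), let go and handed the job in at about 32 s. No verdict is reported.

**Last checks:**
- **Bar angle:** the top view gave about 85°, against about 84° for square across the pipe.
- **Holding:** two light touches on the bar's top, before and after a second press, found the same height, so the taper holds by itself.
- **Ring height:** this is the thin margin. Comparing touches on the bar's top and on the rim puts the ring about 0.3–0.5 mm above the rim, against a limit of 0.7 mm.
- **Disagreement:** the camera fit put the ring 0–1.5 mm below the rim, which does not match the touches. It is the coarser of the two.
- **Second press:** it was meant to add margin but sank the plug no further; it mostly slid in the grip.
- **Other things:** I saw no sign that the pot, spool, tin or smaller plug had moved. The last spotter check did not find the tin, and it mislabelled the larger plug as the smaller one, so those two are not confirmed.

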